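Spread the chestnuts in the pan and hold the stove dial at ignition

ROBOT

A 6-joint arm with a two-finger parallel gripper is mounted at the origin on the work surface. World frame = base frame: x ahead of the robot, y to its left, z up, the work surface at z = 0. Lengths are in m, angles in rad, forces in N, time in s.
With the tool pointing down it reaches from about 0.25 to 0.775 m from the base axis. Payload 4 kg.
Tool frame: the origin (TCP) lies where the fingers leave the gripper's body, on its centre line; the fingertips stand 97 mm ahead of it and the grasp point (between the pads) lies 78 mm ahead of it; z points along the fingers, y is the line along which they close (so a half turn about z gives the same grasp; the last joint's range is limited). The gripper opens to 94 mm and grips with 3 to 60 N. Pads are 16 mm wide; open, the fingers measure 119 mm over their backs; the gripper's body (75 mm by 177 mm) begins 78 mm behind the grasp point.
Start: joints at [-1.411, 0.087, 1.371, -0, 1.684, -0.103], TCP at [0.143, -0.531, 0.303] pointing down, gripper open.
Joint ranges: [-3.1, 3.1], [-0.76, 2.03], [0.27, 2.55], [-1.08, 4.22], [0.17, 2.65], [-2.57, 2.57]. Speed limits (rad/s): [2.79, 2.79, 3.14, 3.14, 3.14, 3.14].

INTERFACE

Orientations are given as [roll, pitch, yaw] about the fixed x, y, z axes, in that order (R = Rz(yaw) Ry(pitch) Rx(roll)).
In Python, from bench import robot, eyes gives the robot as it stands. The module is installed in compiled form; this text tells all that it offers.
- The arm moves only by the tool carry_out, never from a script. Its argument "deltas" is a list of rows, each an object of numbers: "dx", "dy", "dz": the shift along the tool's x, y, z each as a share of 0.02 m, from -1 to 1; "wx", "wy", "wz": the turn, a rotation vector about the tool's x, y, z each as a share of 0.12 rad, from -1 to 1; "gripper": the closure in counts, from 0 (fully open) to 255 (shut). In form: [{"dx": .., "dy": .., "dz": .., "wx": .., "wy": .., "wz": .., "gripper": ..}, ...]. A call has 1 to 20 rows; each row shifts and turns the commanded pose from where the row before left it, along the tool's axes as they then stand; what a row does not reach is not made up. A row lasts 1/12 s, in which the tool goes at most 41.7 mm and 7.16 degrees, less where a joint would pass 70% of its speed; a pose out of reach is approached as far as the arm can. A call with a number of a shift or a turn outside -1 to 1 is refused whole. A call with a gripper value outside its range is refused whole. The fingers move at their own pace and stop on an object; the grip force is fixed at half the most. Time passes only in rows, so rows that do not move let the fingers close. It gives the time, the measured TCP pose, the force, the opening and the grip force at its end, in the units of the state.
- robot.get_obs(): the state, without advancing time (a new reading comes with each control period).
- eyes.snapshot(name): name is "side" or "top"; returns the picture (420x560x3 uint8, red, green, blue); there is no depth.
- eyes.get_calibration(name): a dict with "fovy" (degrees; the focal length in pixels is half the picture's height over the tangent of half this angle, whatever the lens; pixels are square), "cx", "cy" (the principal point, pixels), "R" (3x3) and "t" (3): a world point X has camera coordinates R X + t. Camera axes: x right, y down, z forward; pixel columns grow to the right and rows downward; lengths in m; the calibration is good to about 2 mm. A picture is of the moment at which its call begins. get_calibration takes no time and is no camera call.
- robot.close_job(): hands the job in; it is judged then, once.
The state is a dict: "time": time; "joint_positions": joint angles; "qvel": joint speeds; "joint_torque": joint torques, N m; "tool_pos": TCP position; "ee_rot": TCP orientation; "wrist_force": force on the tool from outside, world axes, zero at the start; "wrist_torque": the same for the moment, N m; "width": finger opening in m; "finger_force": force on a finger pad.
Only numpy, scipy, OpenCV 4.12 (cv2) and the standard library are available. Lean on these libraries where they do the work, as an engineer would, in place of code of your own. Each camera call takes 0.05 s, during which the arm holds its last target. There are 200 camera calls.

TASK

Pick up the loaded scoop and shake its six chestnuts evenly over the pan that stands on the stove, so that they lie in a single layer with none left out and no quarter of the pan left bare, then set the empty scoop back down flat on the counter. Then press the lever of the stove's spring-return dial down with the fingers, past its first two clicks to the third at the end of its travel, and finish while holding it there against its spring. Leave the pan on the burner and the other things on the counter where they are.

Things in the scene. Friction and masses are not known exactly. Their poses are not given: they have to be found in the camera images.
- dial_axis (a point): point on the turning axis of the stove's dial, level with the middle of its lever's depth: the dial is a black hub, 44 mm across, on the stove's front (robot-facing) panel, axis 52 mm above the counter, front end 38 mm out of the panel. This point lies 28 mm in front of the panel. Axes: x level into the stove (the turning axis), y along the front to the left seen from the robot, z up
- dial (a joint): turn of the dial, rad: 0 = off (rest, lever 30 deg above level), 1.047 = end stop (lever 30 deg below level); pressing the lever down raises it. The return spring (0.22 Nm at 0 to 0.38 Nm at the stop: 5 to 9 N on the lever) throws it back to 0 from anywhere when let go. Three clicks, crests at 0.25, 0.60 and 0.90, add about 2 N each; the third position is 0.97 to the stop
- dial_press (a point): point on the top face of the dial's lever, 50 mm from the axis, where it is pressed; it turns with it. The lever is a straight black wing from the hub towards the robot's right (-y of dial_axis): tip 65 mm from the axis, 12 mm thick, 16 mm deep front to back (20 mm of free space between it and the panel)
- burner (a point): centre of the stove's pan support at its top, 112 mm above the counter; the stove is a metal box 250 mm deep, 300 mm wide, its top 90 mm high, fixed; this point lies 5 mm behind its middle. Axes: x into the stove, away from the robot
- pan: loose dark steel frying pan, 0.9 kg, standing on the burner; origin at the centre of its underside, z up; rim 202 mm across outside and 40 mm high, almost upright wall 3 mm thick, flat floor 186 mm across, 4 mm thick; handle along its +x out to 272 mm, up to 70 mm above the underside
- pan_floor (a point): centre of the pan's inner floor, axes as the pan: x towards the handle; its x and y axes cut the pan into the four quarters
- scoop: loose metal hand scoop, 0.2 kg, standing flat on the counter with the chestnuts in it; origin at the centre of the underside of its bowl, x towards the open mouth, z up. Bowl: flat floor 116 long, 62 wide, 3 thick; back wall (at x -58 to -61) 38 mm high, side walls 36 mm high at the back and 22 mm near the mouth, front fully open without lip
- scoop_grip (a point): middle of the scoop's straight handle, a bar 18 mm wide (scoop y) and 18 mm high, that runs along scoop x from the back wall at x = -61 to -173 mm; its centre is 31 mm above the underside; this point lies at x = -100 mm
- scoop_mouth (a point): middle of the front edge of the scoop's floor (x = +58 mm, top of the floor)
- nut1: chestnut 1 of six alike, brown, round, 26 mm across, 19 mm high, 14 g, flat underside; origin at its middle; at the start in the scoop, two abreast in three rows, smaller numbers farther from the mouth. They slide on the scoop's floor when it is tipped mouth down by 20 to 26 deg; tipped 8 to 13 deg they creep 5 to 20 mm forward with each short shake
- nut2: chestnut 2, like nut1
- nut3: chestnut 3, like nut1
- nut4: chestnut 4, like nut1
- nut5: chestnut 5, like nut1
- nut6: chestnut 6, like nut1
- jar: white lidded ceramic jar, 76 mm across, 99 mm high, bystander; origin at the centre of its underside
- funnel: red plastic funnel standing mouth down, 90 mm across, 90 mm high, bystander; origin at the centre of its underside
Mind the look-alikes: they are no part of the job. Of the things like the scoop, leave any that is pink; of the rest the larger one is meant.

How it is judged:
By the outcome, as a careful person would: the job done as asked, in the order asked, and still so for the second after the job is handed in, while the arm keeps its last pose, push and grip.
It also fails if it takes over 64 s, if anything falls off the work surface, if the arm or the gripper's body presses on something with over 40 N, if the wrist force passes 120 N, or if a joint passes its speed limit or range.

## Working session

There is one attempt and no reset: what is moved stays moved. The work goes in short steps, Python scripts to look and compute and a tool call to move; the robot and the scene stay as the last step left them, time stands still between calls to the robot, and variables do not carry over. Pictures are saved under pics/ and viewed, at most 10 in all, crops included, and the job is handed in when it is done.

Besides the shell and the picture viewer there is one more tool, called as name(argument=value, ...), one argument or row to a line, values as JSON. carry_out: Moves the arm, as the interface text tells. Shift numbers are shares of 0.02 m and turn numbers shares of 0.12 rad, none past 1 either way. Its arguments: {"type":"object","properties":{"deltas":{"type":"array","items":{"type":"object","properties":{"dx":{"type":"number"},"dy":{"type":"number"},"dz":{"type":"number"},"wx":{"type":"number"},"wy":{"type":"number"},"wz":{"type":"number"},"gripper":{"type":"number"}}}}},"required":["deltas"]}

```bash
mkdir -p pics
python3 - <<'E'
from bench import robot, eyes
import cv2,numpy as np
for n in("side","top"):
    p=eyes.snapshot(n); cv2.imwrite(f"pics/{n}0.png",p[:,:,::-1]); c=eyes.get_calibration(n)
    print(n,c["fovy"],c["cx"],c["cy"],np.round(c["R"],3).tolist(),np.round(c["t"],3).tolist(), np.round(-np.array(c["R"]).T@c["t"],3), [k for k in c])
o=robot.get_obs();print({k:np.round(v,3).tolist() for k,v in o.items()})
E
```

```text
side 44.11809568799694 277.8546744679871 212.17695587553717 [[-0.984, -0.175, -0.022], [-0.09, 0.609, -0.788], [0.151, -0.774, -0.615]] [0.566, 0.153, 1.4] [0.359 1.09  0.994] ['fovy', 'cx', 'cy', 'R', 't']
top 57.959695348666145 274.73579562839797 209.8076723812305 [[0.029, -1.0, 0.006], [-0.997, -0.03, -0.071], [0.071, -0.004, -0.997]] [-0.07, 0.578, 1.287] [ 0.487 -0.048  1.325] ['fovy', 'cx', 'cy', 'R', 't']
{'time': 0.1, 'joint_positions': [-1.411, 0.088, 1.372, -0.0, 1.684, -0.103], 'qvel': [0.001, -0.001, -0.004, -0.0, 0.0, 0.001], 'joint_torque': [0.002, -34.125, -30.33, 0.072, 0.03, -0.0], 'tool_pos': [0.143, -0.531, 0.302], 'ee_rot': [-3.14, -0.0, 0.263], 'wrist_force': [0.025, -1.132, 1.314], 'wrist_torque': [0.023, -0.011, -0.023], 'finger_force': 0.0, 'width': 0.094}
```

View pics/top0.png

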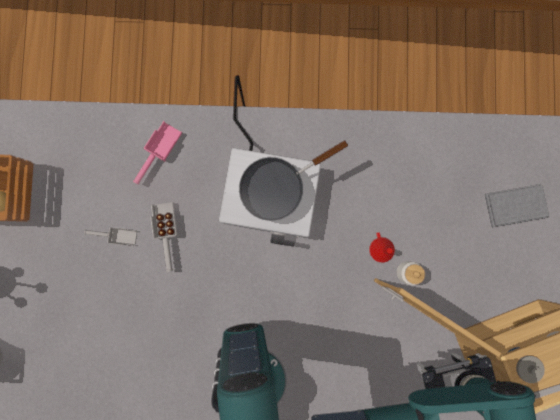

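View pics/side0.png

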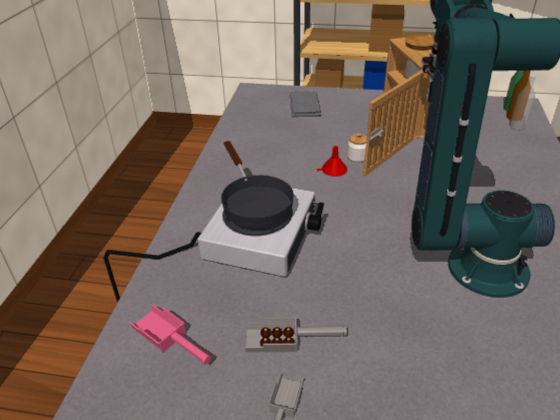

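```bash
cat > h.py <<'E'
import cv2,numpy as np
from bench import robot,eyes
def cal(n):
    c=eyes.get_calibration(n); return 210/np.tan(np.radians(c["fovy"])/2),c["cx"],c["cy"],np.array(c["R"]),np.array(c["t"])
def ray(n,u,v,z):
    f,cx,cy,R,t=cal(n); C=-R.T@t; d=R.T@np.array([(u-cx)/f,(v-cy)/f,1]); return C+d*(z-C[2])/d[2]
def pix(n,X):
    f,cx,cy,R,t=cal(n); p=R@np.array(X)+t; return np.array([f*p[0]/p[2]+cx,f*p[1]/p[2]+cy])
def big(m,k=1):
    n,l,s,c=cv2.connectedComponentsWithStats(m.astype(np.uint8)); o=1+np.argsort(-s[1:,4])[:k]; return [(s[i],c[i],l==i) for i in o]
E
python3 - <<'E'
from h import *
t=cv2.imread("pics/top0.png"); s=cv2.imread("pics/side0.png")
a=cv2.resize(t[125:285,80:330],None,fx=3.2,fy=3.2,interpolation=cv2.INTER_CUBIC)
cv2.imwrite("pics/crop.png",a[:600,:800])
h=cv2.cvtColor(t,cv2.COLOR_BGR2HSV)
# pan: dark region
m=np.zeros(h.shape[:2],bool); sub=h[145:235,225:318]; m[145:235,225:318]=sub[...,2]<75
for st,c,l in big(m,3): 
    print("dark",st,c)
# stove white
m=np.zeros(h.shape[:2],bool); m[140:245,210:330]=h[140:245,210:330,2]>175
for st,c,l in big(m,1):
    p=np.argwhere(l)[:,::-1].astype(np.float32); r=cv2.minAreaRect(p); print("stove",st,r); print([np.round(ray("top",*q,.09)[:2],3).tolist() for q in cv2.boxPoints(r)])
# scoop
reg=h[195:275,145:190]; print("counter v",np.median(reg[...,2]))
m=np.zeros(h.shape[:2],bool); m[195:275,145:190]=((reg[...,2]>np.median(reg[...,2])+25)|(reg[...,1]>90))
for st,c,l in big(m,2):
    p=np.argwhere(l)[:,::-1].astype(np.float32); r=cv2.minAreaRect(p); print("scoop",st,r,cv2.boxPoints(r).round(1).tolist())
E
```

```text
dark [240 158  62  42 535] [263.17383178 173.16261682]
dark [250 145   3   5  13] [251. 147.]
dark [297 202   1   1   1] [297. 202.]
stove [ 219  149   94   87 2222] ((269.21014404296875, 191.8810577392578), (90.08464813232422, 73.7735824584961), 9.7824068069458)
[[0.534, 0.129], [0.775, 0.098], [0.733, -0.196], [0.493, -0.161]]
counter v 144.0
scoop [157 215  16  21 141] ((164.7969512939453, 224.6573486328125), (20.37665557861328, 14.605645179748535), 85.91438293457031) [[156.8000030517578, 215.0], [171.39999389648438, 214.0], [172.8000030517578, 234.3000030517578], [158.1999969482422, 235.3000030517578]]
scoop [163 239   5  26  42] ((165.50001525878906, 251.49998474121094), (25.173004150390625, 1.6970562934875488), 81.8698959350586) [[162.89999389648438, 239.1999969482422], [164.60000610351562, 238.89999389648438], [168.10000610351562, 263.79998779296875], [166.39999389648438, 264.1000061035156]]
```

View pics/crop.png

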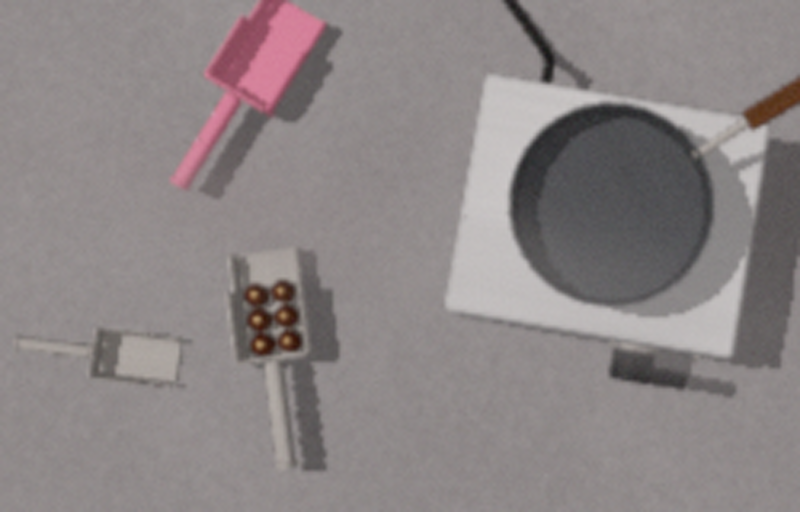

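```bash
python3 - <<'E'
from h import *
c=lambda a,b:(a/3.2+80-.34,b/3.2+125-.34)
P=lambda n,a,b,z:print(n,np.round(ray("top",*c(a,b),z),3))
P("hend",283,467,.04);P("hstart",273,362,.038);P("mouthL",232,252,.022);P("mouthR",299,248,.022);P("mouth",272,249,.003)
P("pan",611.5,204,.152)
for q in((487,75),(768,125),(733,356),(446,308)):P("stove",*q,.09)
P("hub L bot",612,375,.06);P("hub",633,365,.065);P("lever tip",690,378,.08);P("hubfront",630,382,.065)
print("panhandle end",ray("top",346,144,.18))
g=cv2.imread("pics/top0.png");h=cv2.cvtColor(g,cv2.COLOR_BGR2HSV)
r=(h[195:275,145:190,1]>90); n=big(cv2.morphologyEx(r.astype(np.uint8),cv2.MORPH_OPEN,np.ones((2,2))),6)
for s,cc,l in n: print("nut",s[4],np.round(ray("top",cc[0]+145,cc[1]+195,.013),3))
E
python3 - <<'E'
import cv2
s=cv2.imread("pics/side0.png")
a=cv2.resize(s[165:355,190:355],None,fx=3.1,fy=3.1,interpolation=cv2.INTER_CUBIC);cv2.imwrite("pics/crops.png",a)
E
```

```text
hend [0.363 0.299 0.04 ]
hstart [0.473 0.315 0.038]
mouthL [0.589 0.37  0.022]
mouthR [0.596 0.298 0.022]
mouth [0.595 0.333 0.003]
pan [ 0.637 -0.038  0.152]
stove [0.775 0.095 0.09 ]
stove [ 0.731 -0.196  0.09 ]
stove [ 0.493 -0.165  0.09 ]
stove [0.533 0.128 0.09 ]
hub L bot [ 0.47  -0.043  0.06 ]
hub [ 0.481 -0.064  0.065]
lever tip [ 0.469 -0.123  0.08 ]
hubfront [ 0.463 -0.062  0.065]
panhandle end [ 0.77726958 -0.26459062  0.18      ]
nut 37 [0.488 0.331 0.013]
nut 36 [0.515 0.336 0.013]
nut 33 [0.519 0.307 0.013]
nut 32 [0.493 0.303 0.013]
nut 30 [0.54  0.341 0.013]
nut 28 [0.544 0.313 0.013]
```

View pics/crops.png

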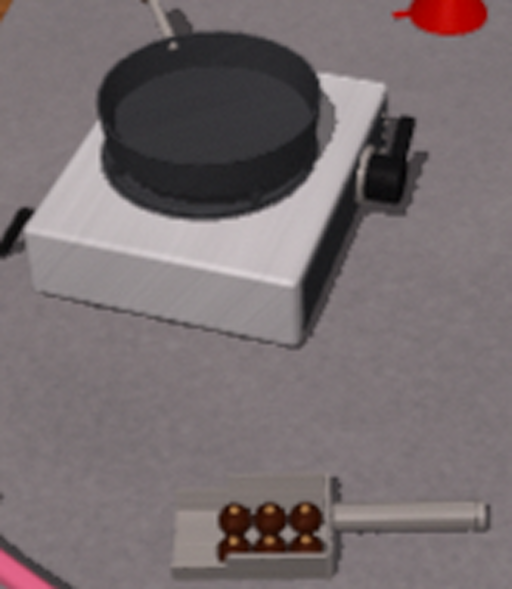

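Three scoop-like things (top view): pink at (162,145), small empty grey at (123,237), and the larger grey one with the six nuts at (165,222). The last fits: it is not pink, it is the larger grey one, and the crop confirms it. The scoop axis has yaw ≈ 0.15, with the grip at (0.457, 0.313). The pan centre is at (0.637, -0.038) and the dial axis near (0.479, -0.063). I'm moving above the handle.

carry_out(
  deltas=[
    {"dz": -1, "wz": 0.12},
    {"dz": -1, "wz": 0.12},
    {"dz": -1, "wz": 0.12},
    {"dz": -1, "wz": 0.12},
    {"dz": -1, "wz": 0.12},
    {"dz": -1, "wz": 0.12},
    {"dz": -1, "wz": 0.12},
    {"dz": -1, "wz": 0.12},
    {"dx": 0.545, "dy": -0.985},
    {"dx": 0.545, "dy": -0.985},
    {"dx": 0.545, "dy": -0.985},
    {"dx": 0.545, "dy": -0.985},
    {"dx": 0.545, "dy": -0.985},
    {"dx": 0.545, "dy": -0.985},
    {"dx": 0.545, "dy": -0.985},
    {"dx": 0.545, "dy": -0.985},
    {"dx": 0.545, "dy": -0.985},
    {"dx": 0.545, "dy": -0.985},
  ],
)

```text
invalid input
```

carry_out(
  deltas=[
    {"dx": 0.545, "dy": -0.985},
    {"dx": 0.545, "dy": -0.985},
    {"dx": 0.545, "dy": -0.985},
    {"dx": 0.545, "dy": -0.985},
    {"dx": 0.545, "dy": -0.985},
    {"dx": 0.545, "dy": -0.985},
    {"dx": 0.545, "dy": -0.985},
    {"dx": 0.545, "dy": -0.985},
    {"dx": 0.545, "dy": -0.985},
    {"dx": 0.545, "dy": -0.985},
    {"dx": 0.545, "dy": -0.985},
    {"dx": 0.545, "dy": -0.985},
    {"dx": 0.545, "dy": -0.985},
    {"dx": 0.545, "dy": -0.985},
    {"dx": 0.545, "dy": -0.985},
  ],
)

```text
invalid input
```

carry_out(
  deltas=[
    {"dx": 0.545, "dy": -0.985},
    {"dx": 0.545, "dy": -0.985},
    {"dx": 0.545, "dy": -0.985},
    {"dx": 0.545, "dy": -0.985},
    {"dx": 0.545, "dy": -0.985},
    {"dx": 0.545, "dy": -0.985},
    {"dx": 0.545, "dy": -0.985},
    {"dx": 0.545, "dy": -0.985},
    {"dx": 0.545, "dy": -0.985},
    {"dx": 0.545, "dy": -0.985},
    {"dx": 0.545, "dy": -0.985},
    {"dx": 0.545, "dy": -0.985},
    {"dx": 0.545, "dy": -0.985},
    {"dx": 0.545, "dy": -0.985},
    {"dx": 0.545, "dy": -0.985},
  ],
)

```text
invalid input
```

All keys seem to be required in every row, so I'm trying one full row.

carry_out(
  deltas=[
    {"dx": 0, "dy": 0, "dz": -1, "wx": 0, "wy": 0, "wz": 0.12, "gripper": 0},
  ],
)

```text
time: 0.18
tool_pos: [0.1426, -0.5296, 0.3175]
ee_rot: [-3.131, -0.001, 0.248]
wrist_force: [0.1, -0.2, -0.2]
width: 0.0942
finger_force: 0.0
```

carry_out(
  deltas=[
    {"dx": 0, "dy": 0, "dz": -1, "wx": 0, "wy": 0, "wz": 0.2, "gripper": 0},
    {"dx": 0, "dy": 0, "dz": -1, "wx": 0, "wy": 0, "wz": 0.2, "gripper": 0},
    {"dx": 0, "dy": 0, "dz": -1, "wx": 0, "wy": 0, "wz": 0.2, "gripper": 0},
    {"dx": 0, "dy": 0, "dz": -1, "wx": 0, "wy": 0, "wz": 0.22, "gripper": 0},
    {"dx": 0, "dy": 0, "dz": -1, "wx": 0, "wy": 0, "wz": 0, "gripper": 0},
    {"dx": 0, "dy": -0.5, "dz": -1, "wx": 0, "wy": 0, "wz": 0, "gripper": 0},
    {"dx": 0.54, "dy": -1, "dz": -0.5, "wx": 0, "wy": 0, "wz": 0, "gripper": 0},
    {"dx": 0.54, "dy": -1, "dz": 0, "wx": 0, "wy": 0, "wz": 0, "gripper": 0},
    {"dx": 0.54, "dy": -1, "dz": 0, "wx": 0, "wy": 0, "wz": 0, "gripper": 0},
    {"dx": 0.54, "dy": -1, "dz": 0, "wx": 0, "wy": 0, "wz": 0, "gripper": 0},
    {"dx": 0.54, "dy": -1, "dz": 0, "wx": 0, "wy": 0, "wz": 0, "gripper": 0},
    {"dx": 0.54, "dy": -1, "dz": 0, "wx": 0, "wy": 0, "wz": 0, "gripper": 0},
    {"dx": 0.54, "dy": -1, "dz": 0, "wx": 0, "wy": 0, "wz": 0, "gripper": 0},
    {"dx": 0.54, "dy": -1, "dz": 0, "wx": 0, "wy": 0, "wz": 0, "gripper": 0},
    {"dx": 0.54, "dy": -1, "dz": 0, "wx": 0, "wy": 0, "wz": 0, "gripper": 0},
    {"dx": 0.54, "dy": -1, "dz": 0, "wx": 0, "wy": 0, "wz": 0, "gripper": 0},
    {"dx": 0.54, "dy": -1, "dz": 0, "wx": 0, "wy": 0, "wz": 0, "gripper": 0},
    {"dx": 0.54, "dy": -1, "dz": 0, "wx": 0, "wy": 0, "wz": 0, "gripper": 0},
    {"dx": 0.54, "dy": -1, "dz": 0, "wx": 0, "wy": 0, "wz": 0, "gripper": 0},
    {"dx": 0.54, "dy": -1, "dz": 0, "wx": 0, "wy": 0, "wz": 0, "gripper": 0},
  ],
)

```text
time: 1.85
tool_pos: [0.2491, -0.2206, 0.4523]
ee_rot: [-3.141, 0.0, 0.15]
wrist_force: [0.9, 0.1, 0.2]
width: 0.0941
finger_force: 0.0
```

carry_out(
  deltas=[
    {"dx": 0.54, "dy": -1, "dz": 0, "wx": 0, "wy": 0, "wz": 0, "gripper": 0},
    {"dx": 0.54, "dy": -1, "dz": 0, "wx": 0, "wy": 0, "wz": 0, "gripper": 0},
    {"dx": 0.54, "dy": -1, "dz": 0, "wx": 0, "wy": 0, "wz": 0, "gripper": 0},
    {"dx": 0.54, "dy": -1, "dz": 0, "wx": 0, "wy": 0, "wz": 0, "gripper": 0},
    {"dx": 0.54, "dy": -1, "dz": 0, "wx": 0, "wy": 0, "wz": 0, "gripper": 0},
    {"dx": 0.54, "dy": -1, "dz": 0, "wx": 0, "wy": 0, "wz": 0, "gripper": 0},
    {"dx": 0.54, "dy": -1, "dz": 0, "wx": 0, "wy": 0, "wz": 0, "gripper": 0},
    {"dx": 0.54, "dy": -1, "dz": 0, "wx": 0, "wy": 0, "wz": 0, "gripper": 0},
    {"dx": 0.54, "dy": -1, "dz": 0, "wx": 0, "wy": 0, "wz": 0, "gripper": 0},
    {"dx": 0.54, "dy": -1, "dz": 0, "wx": 0, "wy": 0, "wz": 0, "gripper": 0},
    {"dx": 0.54, "dy": -1, "dz": 0, "wx": 0, "wy": 0, "wz": 0, "gripper": 0},
    {"dx": 0.54, "dy": -1, "dz": 0, "wx": 0, "wy": 0, "wz": 0, "gripper": 0},
    {"dx": 0.54, "dy": -1, "dz": 0, "wx": 0, "wy": 0, "wz": 0, "gripper": 0},
    {"dx": 0.54, "dy": -1, "dz": 0, "wx": 0, "wy": 0, "wz": 0, "gripper": 0},
    {"dx": 0.54, "dy": -1, "dz": 0, "wx": 0, "wy": 0, "wz": 0, "gripper": 0},
    {"dx": 0.54, "dy": -1, "dz": 0.5, "wx": 0, "wy": 0, "wz": 0, "gripper": 0},
    {"dx": 0.54, "dy": -1, "dz": 1, "wx": 0, "wy": 0, "wz": 0, "gripper": 0},
    {"dx": 0.54, "dy": -1, "dz": 1, "wx": 0, "wy": 0, "wz": 0, "gripper": 0},
    {"dx": 0.54, "dy": -1, "dz": 1, "wx": 0, "wy": 0, "wz": 0, "gripper": 0},
    {"dx": 0.54, "dy": -1, "dz": 1, "wx": 0, "wy": 0, "wz": 0, "gripper": 0},
  ],
)

```text
time: 3.52
tool_pos: [0.4028, 0.2071, 0.3612]
ee_rot: [3.141, 0.001, 0.15]
wrist_force: [0.5, 0.2, 1.3]
width: 0.0942
finger_force: 0.0
```

carry_out(
  deltas=[
    {"dx": 0.43, "dy": -0.6, "dz": 1, "wx": 0, "wy": 0, "wz": 0, "gripper": 0},
    {"dx": 0.43, "dy": -0.6, "dz": 1, "wx": 0, "wy": 0, "wz": 0, "gripper": 0},
    {"dx": 0.43, "dy": -0.6, "dz": 1, "wx": 0, "wy": 0, "wz": 0, "gripper": 0},
    {"dx": 0.43, "dy": -0.6, "dz": 1, "wx": 0, "wy": 0, "wz": 0, "gripper": 0},
    {"dx": 0.43, "dy": -0.6, "dz": 1, "wx": 0, "wy": 0, "wz": 0, "gripper": 0},
    {"dx": 0.43, "dy": -0.6, "dz": 1, "wx": 0, "wy": 0, "wz": 0, "gripper": 0},
    {"dx": 0.43, "dy": -0.6, "dz": 1, "wx": 0, "wy": 0, "wz": 0, "gripper": 0},
    {"dx": 0.43, "dy": -0.6, "dz": 0.5, "wx": 0, "wy": 0, "wz": 0, "gripper": 0},
    {"dx": 0, "dy": 0, "dz": 0, "wx": 0, "wy": 0, "wz": 0, "gripper": 0},
  ],
)

```text
time: 4.27
tool_pos: [0.4556, 0.3119, 0.2082]
ee_rot: [3.14, 0.007, 0.151]
wrist_force: [-1.0, -0.6, -0.3]
width: 0.094
finger_force: 0.0
```

Run:
```python
from h import *
p=eyes.snapshot("side")[:,:,::-1]; o=robot.get_obs(); print(np.round(o["tool_pos"],4),np.round(o["ee_rot"],3))
cv2.imwrite("pics/s1.png",cv2.resize(p[200:400,180:420],None,fx=3,fy=3,interpolation=cv2.INTER_CUBIC))
```

```text
[0.4558 0.3113 0.2101] [3.14  0.005 0.151]
```

View pics/s1.png

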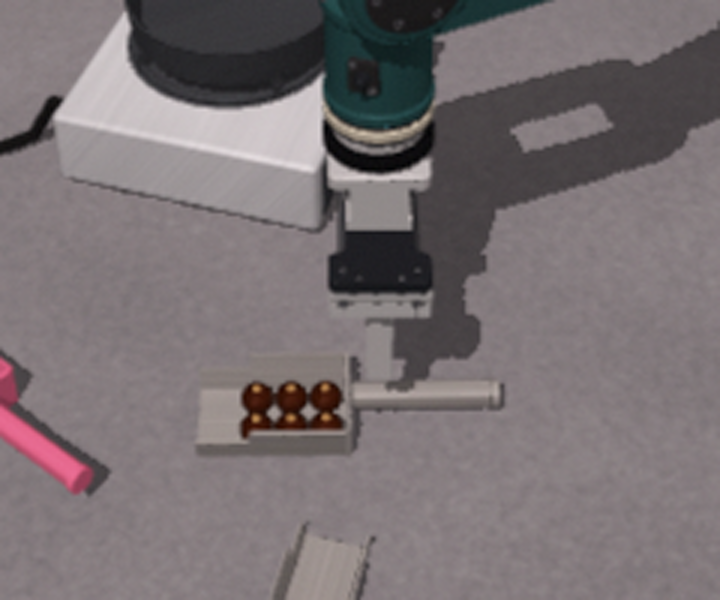

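The finger hangs over the handle, just behind the back wall (crop x≈380). I'm going down and gripping.

carry_out(
  deltas=[
    {"dx": 0.05, "dy": -0.05, "dz": 1, "wx": 0, "wy": 0, "wz": 0, "gripper": 0},
    {"dx": 0, "dy": 0, "dz": 1, "wx": 0, "wy": 0, "wz": 0, "gripper": 0},
    {"dx": 0, "dy": 0, "dz": 1, "wx": 0, "wy": 0, "wz": 0, "gripper": 0},
    {"dx": 0, "dy": 0, "dz": 1, "wx": 0, "wy": 0, "wz": 0, "gripper": 0},
    {"dx": 0, "dy": 0, "dz": 0.7, "wx": 0, "wy": 0, "wz": 0, "gripper": 60},
    {"dx": 0, "dy": 0, "dz": 0.3, "wx": 0, "wy": 0, "wz": 0, "gripper": 120},
    {"dx": 0, "dy": 0, "dz": 0, "wx": 0, "wy": 0, "wz": 0, "gripper": 160},
    {"dx": 0, "dy": 0, "dz": 0, "wx": 0, "wy": 0, "wz": 0, "gripper": 255},
    {"dx": 0, "dy": 0, "dz": 0, "wx": 0, "wy": 0, "wz": 0, "gripper": 255},
    {"dx": 0, "dy": 0, "dz": 0, "wx": 0, "wy": 0, "wz": 0, "gripper": 255},
    {"dx": 0, "dy": 0, "dz": 0, "wx": 0, "wy": 0, "wz": 0, "gripper": 255},
    {"dx": 0, "dy": 0, "dz": 0, "wx": 0, "wy": 0, "wz": 0, "gripper": 255},
  ],
)

```text
time: 5.32
tool_pos: [0.4577, 0.3125, 0.1135]
ee_rot: [-3.141, -0.001, 0.15]
wrist_force: [0.4, 0.1, -0.1]
width: 0.0443
finger_force: 0.0
```

carry_out(
  deltas=[
    {"dx": 0, "dy": 0, "dz": 0.2, "wx": 0, "wy": 0, "wz": 0, "gripper": 255},
    {"dx": 0, "dy": 0, "dz": 0, "wx": 0, "wy": 0, "wz": 0, "gripper": 255},
    {"dx": 0, "dy": 0, "dz": 0, "wx": 0, "wy": 0, "wz": 0, "gripper": 255},
    {"dx": 0, "dy": 0, "dz": 0, "wx": 0, "wy": 0, "wz": 0, "gripper": 255},
    {"dx": 0, "dy": 0, "dz": 0, "wx": 0, "wy": 0, "wz": 0, "gripper": 255},
    {"dx": 0, "dy": 0, "dz": 0, "wx": 0, "wy": 0, "wz": 0, "gripper": 255},
  ],
)

```text
time: 5.82
tool_pos: [0.4572, 0.3123, 0.1084]
ee_rot: [3.141, 0.0, 0.15]
wrist_force: [-0.9, 0.1, -1.3]
width: 0.0176
finger_force: 29.9
```

```bash
cat >> h.py <<'E'
from scipy.spatial.transform import Rotation as Ro
MT=np.array([.138,0,.1054]); PAN=np.array([.637,-.038]); A=np.radians(-58.3)
def tcp(M,yaw,th):  # mouth position, scoop yaw, mouth-down pitch
    R=Ro.from_euler("xyz",[np.pi,0,yaw])*Ro.from_rotvec([0,-th,0]); return np.array(M)-R.apply(MT),R
def seg(p0,R0,p1,R1,n):
    w=(R0.inv()*R1).as_rotvec()/n
    S=sum((R0*Ro.from_rotvec(k*w)).as_matrix() for k in range(n)); d=np.linalg.solve(S,p1-p0)
    print("n",n,"d",np.round(d/.02,3),"w",np.round(w/.12,3),"tcp",np.round(p1,4),np.round(R1.as_euler("xyz"),3)); return p1,R1
def now():
    o=robot.get_obs(); return np.array(o["tool_pos"]),Ro.from_euler("xyz",o["ee_rot"])
def mouth(): p,R=now(); return p+R.apply(MT)
E
python3 - <<'E'
from h import *
p,R=now(); y=.15; M=p+R.apply(MT); print(M)
u=np.array([np.cos(.553),np.sin(.553)])
a=seg(p,R,*tcp(M+[0,0,.06],.15,-.08),5)
a=seg(*a,*tcp(M+[0,0,.20],.15,-.08),8)
T=np.r_[PAN+.04*u,.21]
a=seg(*a,*tcp(T,.553,-.08),28)
b=seg(*a,*tcp(T,.553,.17),4)
b=seg(*b,*tcp(np.r_[T[:2],.142],.553,.17),5)
E
```

```text
[0.59364092 0.33286543 0.00291026]
n 5 d [-0.065  0.    -0.488] w [ 0.     0.134 -0.   ] tcp [0.4493 0.3111 0.1569] [ 3.142 -0.08   0.15 ]
n 8 d [ 0.07   0.    -0.872] w [0. 0. 0.] tcp [0.4493 0.3111 0.2969] [ 3.142 -0.08   0.15 ]
n 28 d [-0.079  0.744 -0.019] w [ 0.01  0.   -0.12] tcp [ 0.5468 -0.0937  0.304 ] [ 3.142 -0.08   0.553]
n 4 d [ 0.343  0.    -0.421] w [ 0.    -0.521 -0.   ] tcp [ 0.5705 -0.0791  0.3372] [3.142 0.17  0.553]
n 5 d [ 0.115 -0.     0.67 ] w [0. 0. 0.] tcp [ 0.5705 -0.0791  0.2692] [3.142 0.17  0.553]
```

carry_out(
  deltas=[
    {"dx": -0.065, "dy": 0, "dz": -0.488, "wx": 0, "wy": 0.134, "wz": 0, "gripper": 255},
    {"dx": -0.065, "dy": 0, "dz": -0.488, "wx": 0, "wy": 0.134, "wz": 0, "gripper": 255},
    {"dx": -0.065, "dy": 0, "dz": -0.488, "wx": 0, "wy": 0.134, "wz": 0, "gripper": 255},
    {"dx": -0.065, "dy": 0, "dz": -0.488, "wx": 0, "wy": 0.134, "wz": 0, "gripper": 255},
    {"dx": -0.065, "dy": 0, "dz": -0.488, "wx": 0, "wy": 0.134, "wz": 0, "gripper": 255},
    {"dx": 0.07, "dy": 0, "dz": -0.872, "wx": 0, "wy": 0, "wz": 0, "gripper": 255},
    {"dx": 0.07, "dy": 0, "dz": -0.872, "wx": 0, "wy": 0, "wz": 0, "gripper": 255},
    {"dx": 0.07, "dy": 0, "dz": -0.872, "wx": 0, "wy": 0, "wz": 0, "gripper": 255},
    {"dx": 0.07, "dy": 0, "dz": -0.872, "wx": 0, "wy": 0, "wz": 0, "gripper": 255},
    {"dx": 0.07, "dy": 0, "dz": -0.872, "wx": 0, "wy": 0, "wz": 0, "gripper": 255},
    {"dx": 0.07, "dy": 0, "dz": -0.872, "wx": 0, "wy": 0, "wz": 0, "gripper": 255},
    {"dx": 0.07, "dy": 0, "dz": -0.872, "wx": 0, "wy": 0, "wz": 0, "gripper": 255},
    {"dx": 0.07, "dy": 0, "dz": -0.872, "wx": 0, "wy": 0, "wz": 0, "gripper": 255},
    {"dx": 0, "dy": 0, "dz": 0, "wx": 0, "wy": 0, "wz": 0, "gripper": 255},
  ],
)

```text
time: 6.98
tool_pos: [0.4502, 0.3118, 0.3029]
ee_rot: [-3.138, -0.09, 0.15]
wrist_force: [1.1, -0.8, -1.0]
width: 0.0175
finger_force: 29.9
```

Run:
```python
from h import *
p=eyes.snapshot("side")[:,:,::-1]; print(now()[0],mouth())
cv2.imwrite("pics/s2.png",cv2.resize(p[120:380,180:420],None,fx=2.3,fy=2.3,interpolation=cv2.INTER_CUBIC))
```

```text
[0.4497268  0.31150819 0.30051849] [0.59466555 0.33364028 0.20748037]
```

View pics/s2.png

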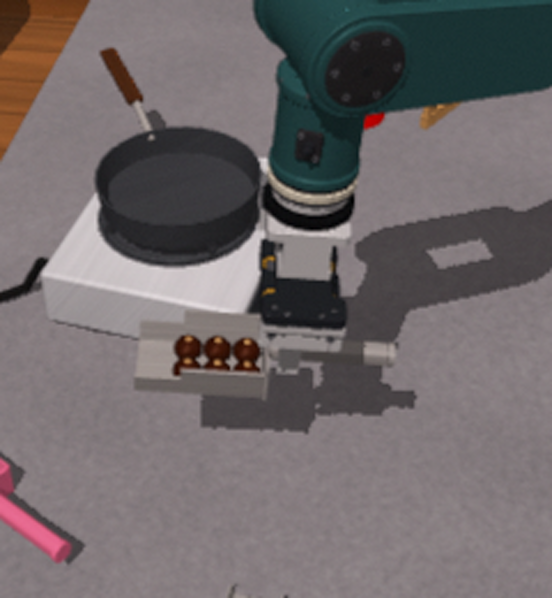

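The scoop is held level, lifted with all the nuts in. I'm carrying it to the pan.

carry_out(
  deltas=[
    {"dx": -0.04, "dy": 0.37, "dz": -0.01, "wx": 0.005, "wy": 0, "wz": -0.06, "gripper": 255},
    {"dx": -0.079, "dy": 0.744, "dz": -0.019, "wx": 0.01, "wy": 0, "wz": -0.12, "gripper": 255},
    {"dx": -0.079, "dy": 0.744, "dz": -0.019, "wx": 0.01, "wy": 0, "wz": -0.12, "gripper": 255},
    {"dx": -0.079, "dy": 0.744, "dz": -0.019, "wx": 0.01, "wy": 0, "wz": -0.12, "gripper": 255},
    {"dx": -0.079, "dy": 0.744, "dz": -0.019, "wx": 0.01, "wy": 0, "wz": -0.12, "gripper": 255},
    {"dx": -0.079, "dy": 0.744, "dz": -0.019, "wx": 0.01, "wy": 0, "wz": -0.12, "gripper": 255},
    {"dx": -0.079, "dy": 0.744, "dz": -0.019, "wx": 0.01, "wy": 0, "wz": -0.12, "gripper": 255},
    {"dx": -0.079, "dy": 0.744, "dz": -0.019, "wx": 0.01, "wy": 0, "wz": -0.12, "gripper": 255},
    {"dx": -0.079, "dy": 0.744, "dz": -0.019, "wx": 0.01, "wy": 0, "wz": -0.12, "gripper": 255},
    {"dx": -0.079, "dy": 0.744, "dz": -0.019, "wx": 0.01, "wy": 0, "wz": -0.12, "gripper": 255},
    {"dx": -0.079, "dy": 0.744, "dz": -0.019, "wx": 0.01, "wy": 0, "wz": -0.12, "gripper": 255},
    {"dx": -0.079, "dy": 0.744, "dz": -0.019, "wx": 0.01, "wy": 0, "wz": -0.12, "gripper": 255},
    {"dx": -0.079, "dy": 0.744, "dz": -0.019, "wx": 0.01, "wy": 0, "wz": -0.12, "gripper": 255},
    {"dx": -0.079, "dy": 0.744, "dz": -0.019, "wx": 0.01, "wy": 0, "wz": -0.12, "gripper": 255},
    {"dx": -0.079, "dy": 0.744, "dz": -0.019, "wx": 0.01, "wy": 0, "wz": -0.12, "gripper": 255},
  ],
)

```text
time: 8.28
tool_pos: [0.4787, 0.0954, 0.2987]
ee_rot: [-3.141, -0.077, 0.36]
wrist_force: [-0.1, 0.5, -1.8]
width: 0.0176
finger_force: 29.9
```

carry_out(
  deltas=[
    {"dx": -0.079, "dy": 0.744, "dz": -0.019, "wx": 0.01, "wy": 0, "wz": -0.12, "gripper": 255},
    {"dx": -0.079, "dy": 0.744, "dz": -0.019, "wx": 0.01, "wy": 0, "wz": -0.12, "gripper": 255},
    {"dx": -0.079, "dy": 0.744, "dz": -0.019, "wx": 0.01, "wy": 0, "wz": -0.12, "gripper": 255},
    {"dx": -0.079, "dy": 0.744, "dz": -0.019, "wx": 0.01, "wy": 0, "wz": -0.12, "gripper": 255},
    {"dx": -0.079, "dy": 0.744, "dz": -0.019, "wx": 0.01, "wy": 0, "wz": -0.12, "gripper": 255},
    {"dx": -0.079, "dy": 0.744, "dz": -0.019, "wx": 0.01, "wy": 0, "wz": -0.12, "gripper": 255},
    {"dx": -0.079, "dy": 0.744, "dz": -0.019, "wx": 0.01, "wy": 0, "wz": -0.12, "gripper": 255},
    {"dx": -0.079, "dy": 0.744, "dz": -0.019, "wx": 0.01, "wy": 0, "wz": -0.12, "gripper": 255},
    {"dx": -0.079, "dy": 0.744, "dz": -0.019, "wx": 0.01, "wy": 0, "wz": -0.12, "gripper": 255},
    {"dx": -0.079, "dy": 0.744, "dz": -0.019, "wx": 0.01, "wy": 0, "wz": -0.12, "gripper": 255},
    {"dx": -0.079, "dy": 0.744, "dz": -0.019, "wx": 0.01, "wy": 0, "wz": -0.12, "gripper": 255},
    {"dx": -0.079, "dy": 0.744, "dz": -0.019, "wx": 0.01, "wy": 0, "wz": -0.12, "gripper": 255},
    {"dx": -0.079, "dy": 0.744, "dz": -0.019, "wx": 0.01, "wy": 0, "wz": -0.12, "gripper": 255},
    {"dx": -0.04, "dy": 0.37, "dz": -0.01, "wx": 0.005, "wy": 0, "wz": -0.06, "gripper": 255},
    {"dx": 0.343, "dy": 0, "dz": -0.421, "wx": 0, "wy": -0.521, "wz": 0, "gripper": 255},
    {"dx": 0.343, "dy": 0, "dz": -0.421, "wx": 0, "wy": -0.521, "wz": 0, "gripper": 255},
    {"dx": 0.343, "dy": 0, "dz": -0.421, "wx": 0, "wy": -0.521, "wz": 0, "gripper": 255},
    {"dx": 0.343, "dy": 0, "dz": -0.421, "wx": 0, "wy": -0.521, "wz": 0, "gripper": 255},
    {"dx": 0, "dy": 0, "dz": 0, "wx": 0, "wy": 0, "wz": 0, "gripper": 255},
  ],
)

```text
time: 9.87
tool_pos: [0.5724, -0.0774, 0.3364]
ee_rot: [-3.14, 0.171, 0.558]
wrist_force: [0.1, 0.7, -2.7]
width: 0.0176
finger_force: 29.9
```

```bash
cat >> h.py <<'E'
def nuts(z=None):
    """nut blobs in top view -> pan-frame positions for floor and scoop-x for scoop nuts"""
    g=eyes.snapshot("top")[:,:,::-1]; p,R=now(); h=cv2.cvtColor(g,cv2.COLOR_BGR2HSV)
    m=(h[...,1]>110)&((h[...,0]<18)|(h[...,0]>170))&(h[...,2]<200); q=np.zeros_like(m); q[140:245,215:325]=m[140:245,215:325]
    q[140:180,296:]=0
    n,l,s,c=cv2.connectedComponentsWithStats(q.astype(np.uint8)); F=Ro.from_euler("z",A)
    for i in range(1,n):
        if s[i,4]<8: continue
        a=ray("top",*c[i],.128); b=F.inv().apply(a-[*PAN,0])[:2]
        f,cx,cy,Rc,t=cal("top"); C=-Rc.T@t; v=a-C  # intersect the scoop plane (13 mm above its underside)
        S=R.inv().apply(C-p)-[.08,0,.1084]; V=R.inv().apply(v); k=(-.013-S[2])/V[2]; e=S+k*V
        print("area",s[i,4],"px",np.round(c[i]),"pan xy mm",np.round(b*1e3),"scoop xy mm",np.round(e[:2]*[1e3,-1e3]))
    print("mouth",np.round(p+R.apply(MT),3)); return g
E
python3 - <<'E'
from h import *
g=nuts(); cv2.imwrite("pics/t3.png",cv2.resize(g[130:260,200:340],None,fx=4,fy=4,interpolation=cv2.INTER_CUBIC))
E
```

```text
mouth [ 0.672 -0.015  0.209]
```

View pics/t3.png

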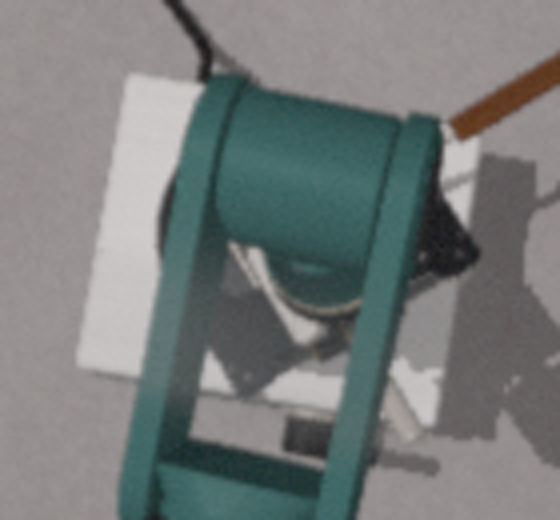

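The top view is blocked by the wrist (no nut visible around px (270,190)), so I'm switching to the side camera.

```bash
cat >> h.py <<'E'
def nuts(name=None):
    g=eyes.snapshot("side")[:,:,::-1]; p,R=now(); h=cv2.cvtColor(g,cv2.COLOR_BGR2HSV)
    if name: cv2.imwrite(name,cv2.resize(g[140:270,180:360],None,fx=4,fy=4,interpolation=cv2.INTER_CUBIC))
    m=(h[...,1]>110)&((h[...,0]<16)|(h[...,0]>172)); q=np.zeros_like(m); q[172:270,190:330]=m[172:270,190:330]
    n,l,s,c=cv2.connectedComponentsWithStats(q.astype(np.uint8),connectivity=4); F=Ro.from_euler("z",A)
    f,cx,cy,Rc,t=cal("side"); C=-Rc.T@t
    for i in range(1,n):
        if s[i,4]<6: continue
        a=ray("side",*c[i],.126); b=F.inv().apply(a-[*PAN,0])[:2]; v=a-C
        S=R.inv().apply(C-p)-[.08,0,.1084]; V=R.inv().apply(v); k=(-.013-S[2])/V[2]; e=S+k*V
        print("area",s[i,4],"wh",s[i,2:4],"px",np.round(c[i]),"pan",np.round(b*1e3),"scoop",np.round(e[:2]*[1e3,-1e3]))
    print("mouth",np.round(p+R.apply(MT),3))
E
python3 - <<'E'
from h import *
nuts("pics/s4.png")
u=np.array([np.cos(.553),np.sin(.553)])
a=now()
for z in (.142,): seg(*a,*tcp(np.r_[PAN+.04*u,z],.553,.17),5)
E
```

```text
area 34 wh [9 6] px [256. 174.] pan [137. -43.] scoop [17.  5.]
area 19 wh [7 4] px [327. 173.] pan [  55. -242.] scoop [-142.  113.]
mouth [ 0.671 -0.016  0.209]
n 5 d [0.104 0.004 0.658] w [-0.003 -0.     0.005] tcp [ 0.5705 -0.0791  0.2692] [3.142 0.17  0.553]
```

View pics/s4.png

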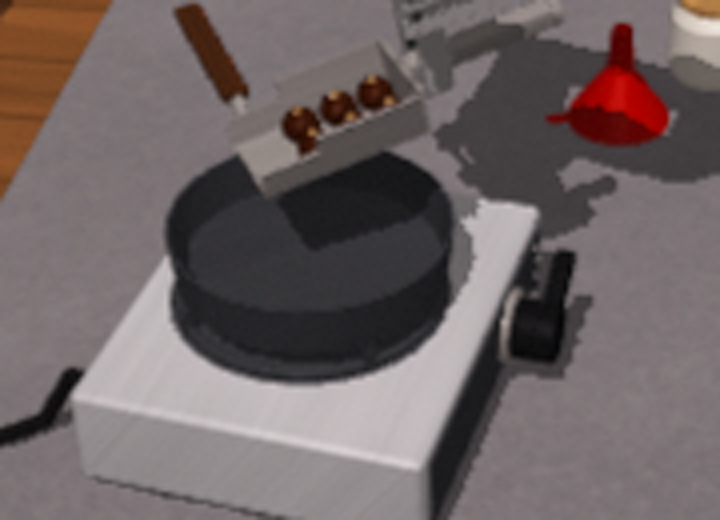

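carry_out(
  deltas=[
    {"dx": 0.104, "dy": 0, "dz": 0.658, "wx": 0, "wy": 0, "wz": 0, "gripper": 255},
    {"dx": 0.104, "dy": 0, "dz": 0.658, "wx": 0, "wy": 0, "wz": 0, "gripper": 255},
    {"dx": 0.104, "dy": 0, "dz": 0.658, "wx": 0, "wy": 0, "wz": 0, "gripper": 255},
    {"dx": 0.104, "dy": 0, "dz": 0.658, "wx": 0, "wy": 0, "wz": 0, "gripper": 255},
    {"dx": 0.104, "dy": 0, "dz": 0.658, "wx": 0, "wy": 0, "wz": 0, "gripper": 255},
    {"dx": 0, "dy": 0, "dz": 0, "wx": 0, "wy": 0, "wz": 0, "gripper": 255},
    {"dx": 0.6, "dy": 0, "dz": 0, "wx": 0, "wy": 0, "wz": 0, "gripper": 255},
    {"dx": -0.6, "dy": 0, "dz": 0, "wx": 0, "wy": 0, "wz": 0, "gripper": 255},
    {"dx": 0.6, "dy": 0, "dz": 0, "wx": 0, "wy": 0, "wz": 0, "gripper": 255},
    {"dx": -0.6, "dy": 0, "dz": 0, "wx": 0, "wy": 0, "wz": 0, "gripper": 255},
    {"dx": 0, "dy": 0, "dz": 0, "wx": 0, "wy": 0, "wz": 0, "gripper": 255},
  ],
)

```text
time: 10.88
tool_pos: [0.5699, -0.0796, 0.272]
ee_rot: [3.141, 0.169, 0.554]
wrist_force: [-0.6, -0.3, -2.6]
width: 0.0178
finger_force: 29.9
```

```bash
sed -i 's/q\[172:270,190:330\]=m\[172:270,190:330\]/q[145:270,205:318]=m[145:270,205:318]; q[:166,:243]=0/' h.py; python3 -c "
from h import *
nuts()"
```

```text
area 64 wh [11  9] px [263. 187.] pan [ 64. -42.] scoop [ -8. -10.]
area 80 wh [11 12] px [255. 192.] pan [ 49. -10.] scoop [21. -2.]
area 94 wh [12 13] px [245. 196.] pan [40. 22.] scoop [50. -0.]
mouth [ 0.671 -0.017  0.145]
```

carry_out(
  deltas=[
    {"dx": 0.5, "dy": 0, "dz": 0, "wx": 0, "wy": 0, "wz": 0, "gripper": 255},
    {"dx": -0.5, "dy": 0, "dz": 0, "wx": 0, "wy": 0, "wz": 0, "gripper": 255},
    {"dx": 0, "dy": 0, "dz": 0, "wx": 0, "wy": 0, "wz": 0, "gripper": 255},
    {"dx": 0, "dy": 0, "dz": 0, "wx": 0, "wy": 0, "wz": 0, "gripper": 255},
  ],
)

```text
time: 11.27
tool_pos: [0.5703, -0.0791, 0.271]
ee_rot: [-3.141, 0.169, 0.555]
wrist_force: [0.1, 0.0, -2.7]
width: 0.0179
finger_force: 29.9
```

```bash
python3 -c "
from h import *
nuts()"
```

```text
area 63 wh [10 12] px [259. 189.] pan [ 57. -25.] scoop [ 6. -9.]
area 88 wh [13 12] px [250. 194.] pan [44.  6.] scoop [35. -2.]
area 104 wh [13 14] px [240. 207.] pan [-0. 51.] scoop [76. 32.]
mouth [ 0.671 -0.017  0.144]
```

Run:
```python
from h import *
u=np.array([np.cos(.553),np.sin(.553)]); a=now()
a=seg(*a,*tcp(np.r_[PAN+.04*u,.175],.553,-.03),4)
a=seg(*a,*tcp(np.r_[PAN-.07*u,.175],.553,-.03),10)
```

```text
n 4 d [-0.291  0.001 -0.039] w [-0.001  0.414  0.003] tcp [ 0.551  -0.0911  0.2762] [ 3.142 -0.03   0.553]
n 10 d [-0.55   0.    -0.016] w [0. 0. 0.] tcp [ 0.4574 -0.1489  0.2762] [ 3.142 -0.03   0.553]
```

carry_out(
  deltas=[
    {"dx": -0.291, "dy": 0, "dz": -0.039, "wx": 0, "wy": 0.414, "wz": 0, "gripper": 255},
    {"dx": -0.291, "dy": 0, "dz": -0.039, "wx": 0, "wy": 0.414, "wz": 0, "gripper": 255},
    {"dx": -0.291, "dy": 0, "dz": -0.039, "wx": 0, "wy": 0.414, "wz": 0, "gripper": 255},
    {"dx": -0.291, "dy": 0, "dz": -0.039, "wx": 0, "wy": 0.414, "wz": 0, "gripper": 255},
    {"dx": -0.2, "dy": 0, "dz": -0.006, "wx": 0, "wy": 0, "wz": 0, "gripper": 255},
    {"dx": -0.45, "dy": 0, "dz": -0.013, "wx": 0, "wy": 0, "wz": 0, "gripper": 255},
    {"dx": -0.6, "dy": 0, "dz": -0.018, "wx": 0, "wy": 0, "wz": 0, "gripper": 255},
    {"dx": -0.6, "dy": 0, "dz": -0.018, "wx": 0, "wy": 0, "wz": 0, "gripper": 255},
    {"dx": -0.6, "dy": 0, "dz": -0.018, "wx": 0, "wy": 0, "wz": 0, "gripper": 255},
    {"dx": -0.6, "dy": 0, "dz": -0.018, "wx": 0, "wy": 0, "wz": 0, "gripper": 255},
    {"dx": -0.6, "dy": 0, "dz": -0.018, "wx": 0, "wy": 0, "wz": 0, "gripper": 255},
    {"dx": -0.6, "dy": 0, "dz": -0.018, "wx": 0, "wy": 0, "wz": 0, "gripper": 255},
    {"dx": -0.55, "dy": 0, "dz": -0.016, "wx": 0, "wy": 0, "wz": 0, "gripper": 255},
    {"dx": -0.45, "dy": 0, "dz": -0.013, "wx": 0, "wy": 0, "wz": 0, "gripper": 255},
    {"dx": -0.25, "dy": 0, "dz": -0.006, "wx": 0, "wy": 0, "wz": 0, "gripper": 255},
    {"dx": 0, "dy": 0, "dz": 0, "wx": 0, "wy": 0, "wz": 0, "gripper": 255},
  ],
)

```text
time: 12.65
tool_pos: [0.4565, -0.1497, 0.2762]
ee_rot: [-3.141, -0.029, 0.553]
wrist_force: [-0.1, 0.4, -2.3]
width: 0.018
finger_force: 29.9
```

```bash
python3 -c "
from h import *
nuts('pics/s5.png')"
```

```text
area 150 wh [21 13] px [291. 176.] pan [  84. -139.] scoop [23. -5.]
area 102 wh [13 14] px [240. 207.] pan [-1. 51.] scoop [202.  81.]
mouth [ 0.577 -0.075  0.175]
```

View pics/s5.png

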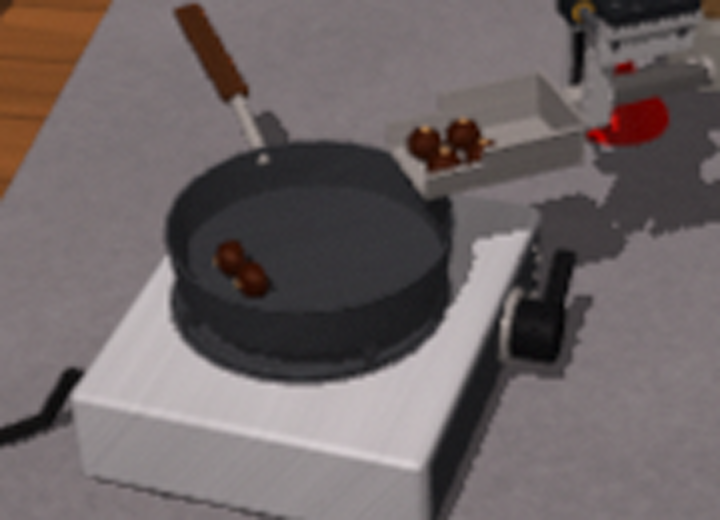

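Run:
```python
from h import *
for q in((237.5,204.2),(243.2,210)): print(Ro.from_euler("z",-A).apply(ray("side",*q,.126)-[*PAN,0])[:2])
u=np.array([np.cos(.553),np.sin(.553)]); a=now()
a=seg(*a,*tcp(np.r_[PAN-.068*u,.159],.553,.17),5)
```

```text
[0.01383778 0.0537415 ]
[-0.01755572  0.04756569]
n 5 d [ 0.25  -0.002 -0.114] w [-0.001 -0.333  0.001] tcp [ 0.4786 -0.1358  0.2862] [3.142 0.17  0.553]
```

Two nuts lie in the pan at px (237,204) and (243,210), one in each +y quarter, and four remain in the scoop. Next is the second pair, on the -y side.

carry_out(
  deltas=[
    {"dx": 0.25, "dy": 0, "dz": -0.114, "wx": 0, "wy": -0.333, "wz": 0, "gripper": 255},
    {"dx": 0.25, "dy": 0, "dz": -0.114, "wx": 0, "wy": -0.333, "wz": 0, "gripper": 255},
    {"dx": 0.25, "dy": 0, "dz": -0.114, "wx": 0, "wy": -0.333, "wz": 0, "gripper": 255},
    {"dx": 0.25, "dy": 0, "dz": -0.114, "wx": 0, "wy": -0.333, "wz": 0, "gripper": 255},
    {"dx": 0.25, "dy": 0, "dz": -0.114, "wx": 0, "wy": -0.333, "wz": 0, "gripper": 255},
    {"dx": 0, "dy": 0, "dz": 0, "wx": 0, "wy": 0, "wz": 0, "gripper": 255},
    {"dx": 0.5, "dy": 0, "dz": 0, "wx": 0, "wy": 0, "wz": 0, "gripper": 255},
    {"dx": -0.5, "dy": 0, "dz": 0, "wx": 0, "wy": 0, "wz": 0, "gripper": 255},
    {"dx": 0, "dy": 0, "dz": 0, "wx": 0, "wy": 0, "wz": 0, "gripper": 255},
  ],
)

```text
time: 13.45
tool_pos: [0.4784, -0.136, 0.2861]
ee_rot: [-3.14, 0.171, 0.555]
wrist_force: [0.3, 0.3, -2.8]
width: 0.0176
finger_force: 29.9
```

```bash
python3 -c "
from h import *
nuts()"
```

```text
area 83 wh [12 11] px [291. 179.] pan [  70. -132.] scoop [19. -3.]
area 92 wh [13 13] px [282. 183.] pan [ 60. -98.] scoop [50. -0.]
area 103 wh [13 14] px [240. 207.] pan [-1. 51.] scoop [185.  28.]
mouth [ 0.579 -0.074  0.159]
```

carry_out(
  deltas=[
    {"dx": 0.5, "dy": 0, "dz": 0, "wx": 0, "wy": 0, "wz": 0, "gripper": 255},
    {"dx": -0.5, "dy": 0, "dz": 0, "wx": 0, "wy": 0, "wz": 0, "gripper": 255},
    {"dx": 0, "dy": 0, "dz": 0, "wx": 0, "wy": 0, "wz": 0, "gripper": 255},
    {"dx": 0, "dy": 0, "dz": 0, "wx": 0, "wy": 0, "wz": 0, "gripper": 255},
  ],
)

```text
time: 13.83
tool_pos: [0.4788, -0.1358, 0.2863]
ee_rot: [-3.141, 0.17, 0.554]
wrist_force: [-0.7, -0.5, -1.7]
width: 0.0178
finger_force: 29.9
```

```bash
python3 -c "
from h import *
nuts()"
```

```text
area 85 wh [13 12] px [287. 180.] pan [  67. -117.] scoop [32. -3.]
area 108 wh [12 15] px [274. 197.] pan [  4. -51.] scoop [91. 44.]
area 104 wh [13 14] px [240. 207.] pan [-1. 51.] scoop [184.  28.]
mouth [ 0.579 -0.073  0.159]
```

Run:
```python
from h import *
g=eyes.snapshot("side")[:,:,::-1]; h=cv2.cvtColor(g,cv2.COLOR_BGR2HSV); m=(h[...,1]>110)&((h[...,0]<16)|(h[...,0]>172))
for x0,x1,y0,y1 in((265,282,188,208),(231,250,198,216)):
    P=(np.argwhere(m[y0:y1,x0:x1])[:,::-1]+[x0,y0]).astype(np.float32)
    c=cv2.kmeans(P,2,None,(3,50,.01),5,cv2.KMEANS_PP_CENTERS)[2]
    for q in c: print(q.round(1),(Ro.from_euler("z",-A).apply(ray("side",*q,.1255)-[*PAN,0])[:2]*1e3).round())
u=np.array([np.cos(.553),np.sin(.553)]); a=now()
a=seg(*a,*tcp(np.r_[PAN-.068*u,.175],.553,-.03),4)
a=seg(*a,*tcp(np.r_[PAN-.010*u,.175],.553,-.03),6)
a=seg(*a,*tcp(np.r_[PAN-.010*u,.150],.553,.17),5)
```

```text
[275.9 193.5] [ 19. -63.]
[271.7 200.6] [ -8. -40.]
[237.3 203.9] [16. 54.]
[242.5 209.6] [-14.  48.]
n 4 d [-0.279 -0.002  0.153] w [-0.001  0.417  0.003] tcp [ 0.4591 -0.1478  0.2762] [ 3.142 -0.03   0.553]
n 6 d [0.483 0.    0.014] w [0. 0. 0.] tcp [ 0.5084 -0.1174  0.2762] [ 3.142 -0.03   0.553]
n 5 d [ 0.229  0.    -0.022] w [ 0.    -0.333 -0.   ] tcp [ 0.5279 -0.1053  0.2772] [3.142 0.17  0.553]
```

The pan positions are (16,54), (-14,48), (19,-63) and (-8,-40) mm. I'll put the last pair around (-50,-22), which secures the (-x,-y) quarter.

Run:
```python
from h import *
u=np.array([np.cos(.553),np.sin(.553)]); v=-np.array([np.cos(A),np.sin(A)]); a=now()
a=seg(*a,*tcp(np.r_[PAN-.068*u,.178],.553,-.03),4)
a=seg(*a,*tcp(np.r_[PAN-.033*u+.05*v,.178],.553,-.03),7)
a=seg(*a,*tcp(np.r_[PAN-.033*u+.05*v,.159],.553,.17),5)
```

```text
n 4 d [-0.282 -0.002  0.116] w [-0.001  0.417  0.003] tcp [ 0.4591 -0.1478  0.2792] [ 3.142 -0.03   0.553]
n 7 d [ 0.25  -0.357  0.007] w [0. 0. 0.] tcp [ 0.4626 -0.0869  0.2792] [ 3.142 -0.03   0.553]
n 5 d [ 0.226  0.    -0.082] w [ 0.    -0.333 -0.   ] tcp [ 0.4821 -0.0749  0.2862] [3.142 0.17  0.553]
```

carry_out(
  deltas=[
    {"dx": -0.282, "dy": 0, "dz": 0.116, "wx": 0, "wy": 0.417, "wz": 0, "gripper": 255},
    {"dx": -0.282, "dy": 0, "dz": 0.116, "wx": 0, "wy": 0.417, "wz": 0, "gripper": 255},
    {"dx": -0.282, "dy": 0, "dz": 0.116, "wx": 0, "wy": 0.417, "wz": 0, "gripper": 255},
    {"dx": -0.282, "dy": 0, "dz": 0.116, "wx": 0, "wy": 0.417, "wz": 0, "gripper": 255},
    {"dx": 0.25, "dy": -0.357, "dz": 0.007, "wx": 0, "wy": 0, "wz": 0, "gripper": 255},
    {"dx": 0.25, "dy": -0.357, "dz": 0.007, "wx": 0, "wy": 0, "wz": 0, "gripper": 255},
    {"dx": 0.25, "dy": -0.357, "dz": 0.007, "wx": 0, "wy": 0, "wz": 0, "gripper": 255},
    {"dx": 0.25, "dy": -0.357, "dz": 0.007, "wx": 0, "wy": 0, "wz": 0, "gripper": 255},
    {"dx": 0.25, "dy": -0.357, "dz": 0.007, "wx": 0, "wy": 0, "wz": 0, "gripper": 255},
    {"dx": 0.25, "dy": -0.357, "dz": 0.007, "wx": 0, "wy": 0, "wz": 0, "gripper": 255},
    {"dx": 0.25, "dy": -0.357, "dz": 0.007, "wx": 0, "wy": 0, "wz": 0, "gripper": 255},
    {"dx": 0.226, "dy": 0, "dz": -0.082, "wx": 0, "wy": -0.333, "wz": 0, "gripper": 255},
    {"dx": 0.226, "dy": 0, "dz": -0.082, "wx": 0, "wy": -0.333, "wz": 0, "gripper": 255},
    {"dx": 0.226, "dy": 0, "dz": -0.082, "wx": 0, "wy": -0.333, "wz": 0, "gripper": 255},
    {"dx": 0.226, "dy": 0, "dz": -0.082, "wx": 0, "wy": -0.333, "wz": 0, "gripper": 255},
    {"dx": 0.226, "dy": 0, "dz": -0.082, "wx": 0, "wy": -0.333, "wz": 0, "gripper": 255},
    {"dx": 0, "dy": 0, "dz": 0, "wx": 0, "wy": 0, "wz": 0, "gripper": 255},
  ],
)

```text
time: 15.35
tool_pos: [0.4834, -0.0734, 0.2857]
ee_rot: [-3.14, 0.171, 0.557]
wrist_force: [-0.5, 1.0, -1.5]
width: 0.0179
finger_force: 29.9
```

```bash
python3 -c "
from h import *
nuts()"
```

```text
area 96 wh [13 13] px [282. 194.] pan [ 11. -77.] scoop [34. -2.]
area 40 wh [7 8] px [271. 201.] pan [ -9. -37.] scoop [70.  9.]
area 105 wh [13 14] px [240. 207.] pan [-0. 51.] scoop [150. -17.]
mouth [ 0.583 -0.011  0.158]
```

carry_out(
  deltas=[
    {"dx": 0.5, "dy": 0, "dz": 0, "wx": 0, "wy": 0, "wz": 0, "gripper": 255},
    {"dx": -0.5, "dy": 0, "dz": 0, "wx": 0, "wy": 0, "wz": 0, "gripper": 255},
    {"dx": 0, "dy": 0, "dz": 0, "wx": 0, "wy": 0, "wz": 0, "gripper": 255},
    {"dx": 0.5, "dy": 0, "dz": 0, "wx": 0, "wy": 0, "wz": 0, "gripper": 255},
    {"dx": -0.5, "dy": 0, "dz": 0, "wx": 0, "wy": 0, "wz": 0, "gripper": 255},
    {"dx": 0, "dy": 0, "dz": 0, "wx": 0, "wy": 0, "wz": 0, "gripper": 255},
    {"dx": 0, "dy": 0, "dz": 0, "wx": 0, "wy": 0, "wz": 0, "gripper": 255},
    {"dx": 0, "dy": 0, "dz": 0, "wx": 0, "wy": 0, "wz": 0, "gripper": 255},
  ],
)

```text
time: 16.07
tool_pos: [0.4821, -0.075, 0.2864]
ee_rot: [-3.141, 0.17, 0.554]
wrist_force: [-0.2, -0.5, -1.2]
width: 0.018
finger_force: 29.9
```

```bash
python3 -c "
from h import *
nuts()"
```

```text
area 45 wh [8 8] px [271. 201.] pan [-10. -38.] scoop [70. 11.]
area 102 wh [13 14] px [240. 207.] pan [-1. 51.] scoop [151. -15.]
area 100 wh [13 13] px [263. 210.] pan [-38.  -4.] scoop [101.  32.]
mouth [ 0.583 -0.013  0.159]
```

Run:
```python
from h import *
u=np.array([np.cos(.553),np.sin(.553)]); v=-np.array([np.cos(A),np.sin(A)]); a=now()
a=seg(*a,*tcp(np.r_[PAN-.053*u+.05*v,.20],.553,0),5)
a=seg(*a,*tcp([.593,.333,.20],.15,0),19)
a=seg(*a,*tcp([.593,.333,.015],.15,0),10)
```

```text
n 5 d [-0.415 -0.002 -0.149] w [-0.001  0.283  0.002] tcp [ 0.4482 -0.0958  0.3054] [3.142 0.    0.553]
n 19 d [ 0.404 -1.003 -0.   ] w [-0.    -0.     0.177] tcp [0.4565 0.3124 0.3054] [3.142 0.    0.15 ]
n 10 d [-0.    -0.     0.925] w [0. 0. 0.] tcp [0.4565 0.3124 0.1204] [3.142 0.    0.15 ]
```

carry_out(
  deltas=[
    {"dx": -0.415, "dy": 0, "dz": -0.149, "wx": 0, "wy": 0.283, "wz": 0, "gripper": 255},
    {"dx": -0.415, "dy": 0, "dz": -0.149, "wx": 0, "wy": 0.283, "wz": 0, "gripper": 255},
    {"dx": -0.415, "dy": 0, "dz": -0.149, "wx": 0, "wy": 0.283, "wz": 0, "gripper": 255},
    {"dx": -0.415, "dy": 0, "dz": -0.149, "wx": 0, "wy": 0.283, "wz": 0, "gripper": 255},
    {"dx": -0.415, "dy": 0, "dz": -0.149, "wx": 0, "wy": 0.283, "wz": 0, "gripper": 255},
    {"dx": 0, "dy": 0, "dz": 0, "wx": 0, "wy": 0, "wz": 0, "gripper": 255},
  ],
)

```text
time: 16.62
tool_pos: [0.4474, -0.0967, 0.3065]
ee_rot: [3.14, -0.001, 0.553]
wrist_force: [-0.2, 0.2, -1.5]
width: 0.018
finger_force: 29.9
```

carry_out(
  deltas=[
    {"dx": 0.404, "dy": -1, "dz": 0, "wx": 0, "wy": 0, "wz": 0.177, "gripper": 255},
    {"dx": 0.404, "dy": -1, "dz": 0, "wx": 0, "wy": 0, "wz": 0.177, "gripper": 255},
    {"dx": 0.404, "dy": -1, "dz": 0, "wx": 0, "wy": 0, "wz": 0.177, "gripper": 255},
    {"dx": 0.404, "dy": -1, "dz": 0, "wx": 0, "wy": 0, "wz": 0.177, "gripper": 255},
    {"dx": 0.404, "dy": -1, "dz": 0, "wx": 0, "wy": 0, "wz": 0.177, "gripper": 255},
    {"dx": 0.404, "dy": -1, "dz": 0, "wx": 0, "wy": 0, "wz": 0.177, "gripper": 255},
    {"dx": 0.404, "dy": -1, "dz": 0, "wx": 0, "wy": 0, "wz": 0.177, "gripper": 255},
    {"dx": 0.404, "dy": -1, "dz": 0, "wx": 0, "wy": 0, "wz": 0.177, "gripper": 255},
    {"dx": 0.404, "dy": -1, "dz": 0, "wx": 0, "wy": 0, "wz": 0.177, "gripper": 255},
    {"dx": 0.404, "dy": -1, "dz": 0, "wx": 0, "wy": 0, "wz": 0.177, "gripper": 255},
    {"dx": 0.404, "dy": -1, "dz": 0, "wx": 0, "wy": 0, "wz": 0.177, "gripper": 255},
    {"dx": 0.404, "dy": -1, "dz": 0, "wx": 0, "wy": 0, "wz": 0.177, "gripper": 255},
    {"dx": 0.404, "dy": -1, "dz": 0, "wx": 0, "wy": 0, "wz": 0.177, "gripper": 255},
    {"dx": 0.404, "dy": -1, "dz": 0, "wx": 0, "wy": 0, "wz": 0.177, "gripper": 255},
    {"dx": 0.404, "dy": -1, "dz": 0, "wx": 0, "wy": 0, "wz": 0.177, "gripper": 255},
    {"dx": 0.404, "dy": -1, "dz": 0, "wx": 0, "wy": 0, "wz": 0.177, "gripper": 255},
    {"dx": 0.404, "dy": -1, "dz": 0, "wx": 0, "wy": 0, "wz": 0.177, "gripper": 255},
    {"dx": 0.404, "dy": -1, "dz": 0, "wx": 0, "wy": 0, "wz": 0.177, "gripper": 255},
    {"dx": 0.404, "dy": -1, "dz": 0, "wx": 0, "wy": 0, "wz": 0.177, "gripper": 255},
    {"dx": 0, "dy": 0, "dz": 0, "wx": 0, "wy": 0, "wz": 0, "gripper": 255},
  ],
)

```text
time: 18.28
tool_pos: [0.4568, 0.3147, 0.3042]
ee_rot: [-3.14, 0.002, 0.154]
wrist_force: [-0.5, -0.8, -1.4]
width: 0.0172
finger_force: 29.9
```

Run:
```python
from h import *
nuts(); g=eyes.snapshot("side")[:,:,::-1]; t=eyes.snapshot("top")[:,:,::-1]; f=lambda a:cv2.resize(a,(400,400),interpolation=cv2.INTER_CUBIC)
cv2.imwrite("pics/s6.png",np.hstack([f(g[130:330,180:380]),f(t[140:240,220:320])]))
a=now(); seg(*a,*tcp([.593,.333,.012],.15,0),10)
h=cv2.cvtColor(t,cv2.COLOR_BGR2HSV); m=(h[...,1]>110)&((h[...,0]<16)|(h[...,0]>172)); q=np.zeros_like(m); q[150:230,235:300]=m[150:230,235:300]
for s,c,l in big(q,6): print(s[4],s[2:4],c.round(1),(Ro.from_euler("z",-A).apply(ray("top",*c,.1255)-[*PAN,0])[:2]*1e3).round())
```

```text
area 106 wh [12 15] px [274. 197.] pan [  4. -51.] scoop [  -6. -286.]
area 103 wh [13 14] px [240. 207.] pan [-1. 51.] scoop [  77. -246.]
area 100 wh [12 13] px [263. 210.] pan [-38.  -4.] scoop [  18. -234.]
mouth [0.593 0.334 0.199]
n 10 d [ 0.002 -0.006  0.937] w [0.    0.002 0.002] tcp [0.4565 0.3124 0.1174] [3.142 0.    0.15 ]
35 [7 6] [265.1 172.5] [11. 56.]
32 [7 6] [258.2 178.5] [-18.  51.]
28 [6 6] [263.5 194.2] [-28.  -2.]
15 [6 4] [284.6 203.1] [ 16. -60.]
14 [5 4] [274.  200.4] [ -9. -35.]
1 [1 1] [256. 197.] [-53.   3.]
```

View pics/s6.png

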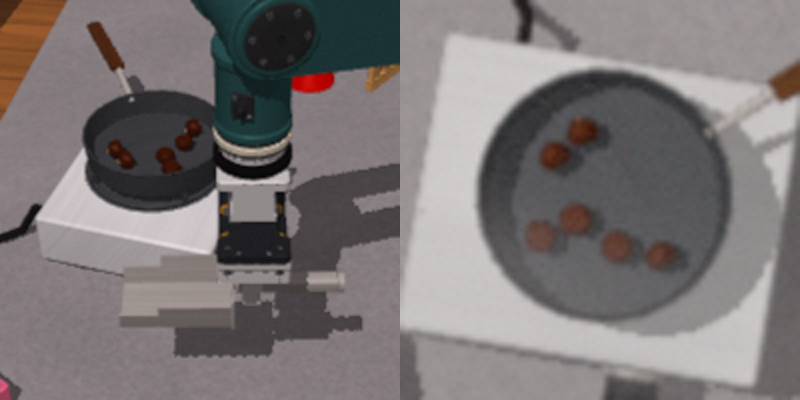

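All six nuts lie in a single layer (right panel, roughly px (555,155), (583,132), (540,237), (575,218), (616,246), (660,256)), with every quarter covered and the scoop empty. Now I'm lowering the scoop.

carry_out(
  deltas=[
    {"dx": 0, "dy": 0, "dz": 0.937, "wx": 0, "wy": 0, "wz": 0, "gripper": 255},
    {"dx": 0, "dy": 0, "dz": 0.937, "wx": 0, "wy": 0, "wz": 0, "gripper": 255},
    {"dx": 0, "dy": 0, "dz": 0.937, "wx": 0, "wy": 0, "wz": 0, "gripper": 255},
    {"dx": 0, "dy": 0, "dz": 0.937, "wx": 0, "wy": 0, "wz": 0, "gripper": 255},
    {"dx": 0, "dy": 0, "dz": 0.937, "wx": 0, "wy": 0, "wz": 0, "gripper": 255},
    {"dx": 0, "dy": 0, "dz": 0.937, "wx": 0, "wy": 0, "wz": 0, "gripper": 255},
    {"dx": 0, "dy": 0, "dz": 0.937, "wx": 0, "wy": 0, "wz": 0, "gripper": 255},
    {"dx": 0, "dy": 0, "dz": 0.937, "wx": 0, "wy": 0, "wz": 0, "gripper": 255},
    {"dx": 0, "dy": 0, "dz": 0.937, "wx": 0, "wy": 0, "wz": 0, "gripper": 255},
    {"dx": 0, "dy": 0, "dz": 0.937, "wx": 0, "wy": 0, "wz": 0, "gripper": 255},
    {"dx": 0, "dy": 0, "dz": 0.2, "wx": 0, "wy": 0, "wz": 0, "gripper": 255},
    {"dx": 0, "dy": 0, "dz": 0.15, "wx": 0, "wy": 0, "wz": 0, "gripper": 255},
    {"dx": 0, "dy": 0, "dz": 0, "wx": 0, "wy": 0, "wz": 0, "gripper": 255},
    {"dx": 0, "dy": 0, "dz": 0, "wx": 0, "wy": 0, "wz": 0, "gripper": 255},
  ],
)

```text
time: 19.6
tool_pos: [0.4573, 0.3113, 0.1125]
ee_rot: [-3.14, -0.002, 0.151]
wrist_force: [0.2, 0.4, -1.7]
width: 0.0181
finger_force: 29.9
```

carry_out(
  deltas=[
    {"dx": 0, "dy": 0, "dz": 0.1, "wx": 0, "wy": 0, "wz": 0, "gripper": 255},
    {"dx": 0, "dy": 0, "dz": 0.08, "wx": 0, "wy": 0, "wz": 0, "gripper": 255},
    {"dx": 0, "dy": 0, "dz": 0, "wx": 0, "wy": 0, "wz": 0, "gripper": 255},
  ],
)

```text
time: 19.85
tool_pos: [0.4571, 0.3116, 0.1083]
ee_rot: [-3.14, -0.001, 0.151]
wrist_force: [0.8, 0.2, 0.0]
width: 0.0175
finger_force: 29.9
```

carry_out(
  deltas=[
    {"dx": 0, "dy": 0, "dz": 0, "wx": 0, "wy": 0, "wz": 0, "gripper": 150},
    {"dx": 0, "dy": 0, "dz": 0, "wx": 0, "wy": 0, "wz": 0, "gripper": 80},
    {"dx": 0, "dy": 0, "dz": 0, "wx": 0, "wy": 0, "wz": 0, "gripper": 80},
    {"dx": 0, "dy": 0, "dz": 0, "wx": 0, "wy": 0, "wz": 0, "gripper": 80},
    {"dx": 0, "dy": 0, "dz": -0.5, "wx": 0, "wy": 0, "wz": 0, "gripper": 80},
    {"dx": 0, "dy": 0, "dz": -1, "wx": 0, "wy": 0, "wz": 0, "gripper": 80},
    {"dx": 0, "dy": 0, "dz": -1, "wx": 0, "wy": 0, "wz": 0, "gripper": 80},
    {"dx": 0, "dy": 0, "dz": -1, "wx": 0, "wy": 0, "wz": 0, "gripper": 80},
    {"dx": 0, "dy": 0, "dz": -1, "wx": 0, "wy": 0, "wz": 0, "gripper": 80},
    {"dx": 0, "dy": 0, "dz": -1, "wx": 0, "wy": 0, "wz": 0, "gripper": 80},
    {"dx": 0, "dy": 0, "dz": -1, "wx": 0, "wy": 0, "wz": 0, "gripper": 160},
    {"dx": 0, "dy": 0, "dz": -1, "wx": 0, "wy": 0, "wz": 0, "gripper": 255},
    {"dx": 0, "dy": 0, "dz": -1, "wx": 0, "wy": 0, "wz": 0, "gripper": 255},
    {"dx": 0, "dy": 0, "dz": 0, "wx": 0, "wy": 0, "wz": 0, "gripper": 255},
  ],
)

```text
time: 21.02
tool_pos: [0.458, 0.3119, 0.2835]
ee_rot: [-3.137, -0.009, 0.151]
wrist_force: [-0.1, 0.0, 1.3]
width: 0.0416
finger_force: 0.0
```

Run:
```python
from h import *
g=eyes.snapshot("side")[:,:,::-1]; t=eyes.snapshot("top")[:,:,::-1]; f=lambda a:cv2.resize(a,(400,400),interpolation=cv2.INTER_CUBIC)
cv2.imwrite("pics/s7.png",np.hstack([f(g[280:360,240:320][:, :]) if 0 else f(g[190:350,210:370]),f(t[205:265,255:315])]))
for z in (.052,): print("hub pred",pix("side",(.470,-.062,.052)),"tip pred",pix("side",(.471,-.119,.085)), "top", pix("top",(.470,-.062,.074)),pix("top",(.471,-.119,.085)))
p,R=now(); s=-.136; R1=Ro.from_euler("xyz",[np.pi,0,s]); print(p,R.as_euler("xyz"))
a=seg(p,R,np.array([.473,-.106,.29]),R1,22)
```

```text
hub pred [317.17181812 223.11120765] tip pred [319.3763182  202.08989987] top [276.71617304 242.03230319] [294.2417208  242.28646743]
[0.45683749 0.31128461 0.27849627] [-3.14005623e+00 -1.44533542e-03  1.51082602e-01]
n 22 d [ 0.023  0.952 -0.027] w [-0.001 -0.     0.109] tcp [ 0.473 -0.106  0.29 ] [ 3.142  0.    -0.136]
```

View pics/s7.png

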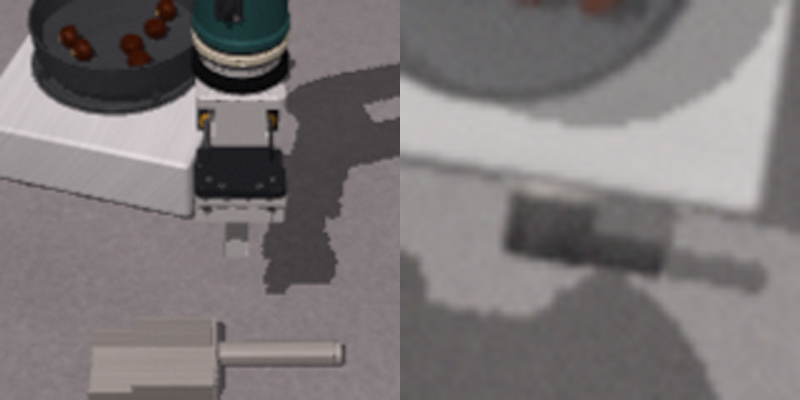

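The scoop is flat and empty on the counter, and the dial matches the prediction within 1 px (hub at top px ~277,242, tip at ~295,243). I'm moving above the lever with closed fingers.

carry_out(
  deltas=[
    {"dx": 0.023, "dy": 0.952, "dz": -0.027, "wx": 0, "wy": 0, "wz": 0.109, "gripper": 255},
    {"dx": 0.023, "dy": 0.952, "dz": -0.027, "wx": 0, "wy": 0, "wz": 0.109, "gripper": 255},
    {"dx": 0.023, "dy": 0.952, "dz": -0.027, "wx": 0, "wy": 0, "wz": 0.109, "gripper": 255},
    {"dx": 0.023, "dy": 0.952, "dz": -0.027, "wx": 0, "wy": 0, "wz": 0.109, "gripper": 255},
    {"dx": 0.023, "dy": 0.952, "dz": -0.027, "wx": 0, "wy": 0, "wz": 0.109, "gripper": 255},
    {"dx": 0.023, "dy": 0.952, "dz": -0.027, "wx": 0, "wy": 0, "wz": 0.109, "gripper": 255},
    {"dx": 0.023, "dy": 0.952, "dz": -0.027, "wx": 0, "wy": 0, "wz": 0.109, "gripper": 255},
    {"dx": 0.023, "dy": 0.952, "dz": -0.027, "wx": 0, "wy": 0, "wz": 0.109, "gripper": 255},
    {"dx": 0.023, "dy": 0.952, "dz": -0.027, "wx": 0, "wy": 0, "wz": 0.109, "gripper": 255},
    {"dx": 0.023, "dy": 0.952, "dz": -0.027, "wx": 0, "wy": 0, "wz": 0.109, "gripper": 255},
    {"dx": 0.023, "dy": 0.952, "dz": -0.027, "wx": 0, "wy": 0, "wz": 0.109, "gripper": 255},
    {"dx": 0.023, "dy": 0.952, "dz": -0.027, "wx": 0, "wy": 0, "wz": 0.109, "gripper": 255},
    {"dx": 0.023, "dy": 0.952, "dz": -0.027, "wx": 0, "wy": 0, "wz": 0.109, "gripper": 255},
    {"dx": 0.023, "dy": 0.952, "dz": -0.027, "wx": 0, "wy": 0, "wz": 0.109, "gripper": 255},
    {"dx": 0.023, "dy": 0.952, "dz": -0.027, "wx": 0, "wy": 0, "wz": 0.109, "gripper": 255},
    {"dx": 0.023, "dy": 0.952, "dz": -0.027, "wx": 0, "wy": 0, "wz": 0.109, "gripper": 255},
    {"dx": 0.023, "dy": 0.952, "dz": -0.027, "wx": 0, "wy": 0, "wz": 0.109, "gripper": 255},
    {"dx": 0.023, "dy": 0.952, "dz": -0.027, "wx": 0, "wy": 0, "wz": 0.109, "gripper": 255},
    {"dx": 0.023, "dy": 0.952, "dz": -0.027, "wx": 0, "wy": 0, "wz": 0.109, "gripper": 255},
    {"dx": 0.023, "dy": 0.952, "dz": -0.027, "wx": 0, "wy": 0, "wz": 0.109, "gripper": 255},
  ],
)

```text
time: 22.78
tool_pos: [0.4752, -0.0689, 0.2857]
ee_rot: [-3.14, 0.005, -0.111]
wrist_force: [-1.3, -0.4, -0.3]
width: 0.0001
finger_force: 0.0
```

carry_out(
  deltas=[
    {"dx": 0.023, "dy": 0.952, "dz": -0.027, "wx": 0, "wy": 0, "wz": 0.109, "gripper": 255},
    {"dx": 0.023, "dy": 0.952, "dz": -0.027, "wx": 0, "wy": 0, "wz": 0.109, "gripper": 255},
    {"dx": 0, "dy": 0, "dz": 1, "wx": 0, "wy": 0, "wz": 0, "gripper": 255},
    {"dx": 0, "dy": 0, "dz": 1, "wx": 0, "wy": 0, "wz": 0, "gripper": 255},
    {"dx": 0, "dy": 0, "dz": 1, "wx": 0, "wy": 0, "wz": 0, "gripper": 255},
    {"dx": 0, "dy": 0, "dz": 1, "wx": 0, "wy": 0, "wz": 0, "gripper": 255},
    {"dx": 0, "dy": 0, "dz": 0.2, "wx": 0, "wy": 0, "wz": 0, "gripper": 255},
    {"dx": 0, "dy": 0, "dz": 0, "wx": 0, "wy": 0, "wz": 0, "gripper": 255},
    {"dx": 0, "dy": 0, "dz": 0, "wx": 0, "wy": 0, "wz": 0, "gripper": 255},
  ],
)

```text
time: 23.53
tool_pos: [0.4722, -0.106, 0.2047]
ee_rot: [-3.141, 0.002, -0.137]
wrist_force: [0.8, 0.4, 1.0]
width: 0.0007
finger_force: 0.0
```

Run:
```python
from h import *
g=eyes.snapshot("side")[:,:,::-1]; t=eyes.snapshot("top")[:,:,::-1]; f=lambda a:cv2.resize(a,(400,400),interpolation=cv2.INTER_CUBIC)
cv2.imwrite("pics/s8.png",np.hstack([f(g[160:260,260:360]),f(t[160:280,230:350])]))
p,R=now(); print(p,R.as_euler("xyz"),p+R.apply([0,0,.097]),pix("side",p+R.apply([0,0,.097])))
```

```text
[ 0.47297724 -0.10618562  0.20627172] [-3.14152052e+00 -1.16562934e-03 -1.36584809e-01] [ 0.47309021 -0.10619408  0.10927179] [318.37874095 197.90467403]
```

View pics/s8.png

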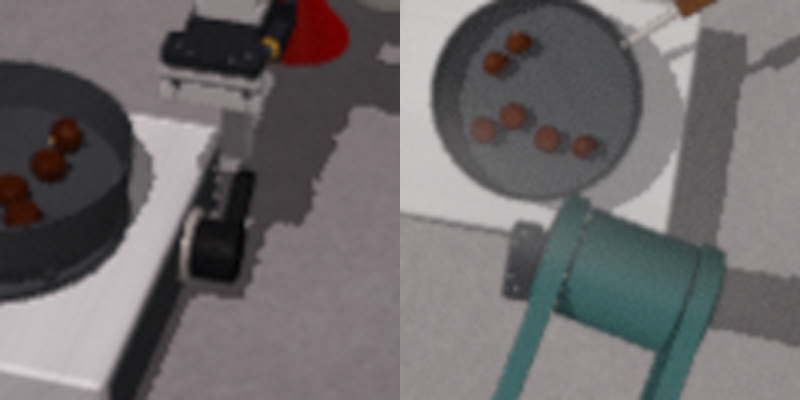

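The fingertip (crop 235,160) is above the lever (243,172), about 4 mm too far into the stove. I'm shifting it 3 mm back and pressing down.

carry_out(
  deltas=[
    {"dx": -0.15, "dy": 0, "dz": 0.5, "wx": 0, "wy": 0, "wz": 0, "gripper": 255},
    {"dx": 0, "dy": 0, "dz": 0.4, "wx": 0, "wy": 0, "wz": 0, "gripper": 255},
    {"dx": 0, "dy": 0, "dz": 0.4, "wx": 0, "wy": 0, "wz": 0, "gripper": 255},
    {"dx": 0, "dy": 0, "dz": 0.4, "wx": 0, "wy": 0, "wz": 0, "gripper": 255},
    {"dx": 0, "dy": 0, "dz": 0.3, "wx": 0, "wy": 0, "wz": 0, "gripper": 255},
    {"dx": 0, "dy": 0, "dz": 0, "wx": 0, "wy": 0, "wz": 0, "gripper": 255},
  ],
)

```text
time: 24.13
tool_pos: [0.4696, -0.1066, 0.1651]
ee_rot: [3.14, -0.001, -0.137]
wrist_force: [0.2, -2.1, 4.4]
width: 0.0005
finger_force: 1.9
```

carry_out(
  deltas=[
    {"dx": 0, "dy": 0, "dz": 0.4, "wx": 0, "wy": 0, "wz": 0, "gripper": 255},
    {"dx": 0, "dy": 0, "dz": 0.4, "wx": 0, "wy": 0, "wz": 0, "gripper": 255},
    {"dx": 0, "dy": 0, "dz": 0.3, "wx": 0, "wy": 0, "wz": 0, "gripper": 255},
    {"dx": 0, "dy": 0, "dz": 0, "wx": 0, "wy": 0, "wz": 0, "gripper": 255},
  ],
)

```text
time: 24.47
tool_pos: [0.47, -0.1077, 0.1439]
ee_rot: [3.137, -0.002, -0.137]
wrist_force: [-1.1, -5.0, 8.0]
width: 0.0005
finger_force: 4.1
```

carry_out(
  deltas=[
    {"dx": 0, "dy": 0, "dz": 0.1, "wx": 0, "wy": 0, "wz": 0, "gripper": 255},
    {"dx": 0, "dy": 0, "dz": 0.1, "wx": 0, "wy": 0, "wz": 0, "gripper": 255},
    {"dx": 0, "dy": 0, "dz": 0, "wx": 0, "wy": 0, "wz": 0, "gripper": 255},
  ],
)

```text
time: 24.72
tool_pos: [0.4702, -0.1074, 0.1408]
ee_rot: [3.138, -0.003, -0.137]
wrist_force: [-2.1, -4.6, 8.2]
width: 0.0003
finger_force: 4.4
```

carry_out(
  deltas=[
    {"dx": 0, "dy": 0, "dz": 0.1, "wx": 0, "wy": 0, "wz": 0, "gripper": 255},
    {"dx": 0, "dy": 0, "dz": 0, "wx": 0, "wy": 0, "wz": 0, "gripper": 255},
    {"dx": 0, "dy": 0, "dz": 0, "wx": 0, "wy": 0, "wz": 0, "gripper": 255},
  ],
)

```text
time: 24.97
tool_pos: [0.4702, -0.107, 0.1386]
ee_rot: [3.139, -0.002, -0.137]
wrist_force: [-1.7, -3.4, 6.7]
width: 0.0003
finger_force: 3.9
```

carry_out(
  deltas=[
    {"dx": 0, "dy": 0, "dz": 0.1, "wx": 0, "wy": 0, "wz": 0, "gripper": 255},
    {"dx": 0, "dy": 0, "dz": 0, "wx": 0, "wy": 0, "wz": 0, "gripper": 255},
    {"dx": 0, "dy": 0, "dz": 0, "wx": 0, "wy": 0, "wz": 0, "gripper": 255},
  ],
)

```text
time: 25.22
tool_pos: [0.4702, -0.1066, 0.1363]
ee_rot: [3.14, -0.002, -0.137]
wrist_force: [0.9, -2.3, 5.6]
width: 0.0004
finger_force: 3.1
```

carry_out(
  deltas=[
    {"dx": 0, "dy": 0, "dz": 0.1, "wx": 0, "wy": 0, "wz": 0, "gripper": 255},
    {"dx": 0, "dy": 0, "dz": 0, "wx": 0, "wy": 0, "wz": 0, "gripper": 255},
    {"dx": 0, "dy": 0, "dz": 0, "wx": 0, "wy": 0, "wz": 0, "gripper": 255},
  ],
)

```text
time: 25.47
tool_pos: [0.4704, -0.1063, 0.1348]
ee_rot: [3.141, -0.003, -0.137]
wrist_force: [-1.0, -1.6, 9.0]
width: 0.0001
finger_force: 4.0
```

carry_out(
  deltas=[
    {"dx": 0, "dy": 0, "dz": 0.1, "wx": 0, "wy": 0, "wz": 0, "gripper": 255},
    {"dx": 0, "dy": 0, "dz": 0, "wx": 0, "wy": 0, "wz": 0, "gripper": 255},
    {"dx": 0, "dy": 0, "dz": 0, "wx": 0, "wy": 0, "wz": 0, "gripper": 255},
  ],
)

```text
time: 25.72
tool_pos: [0.4705, -0.1059, 0.1331]
ee_rot: [-3.142, -0.003, -0.137]
wrist_force: [-2.0, -0.1, 9.0]
width: 0.0002
finger_force: 4.3
```

carry_out(
  deltas=[
    {"dx": 0, "dy": 0, "dz": 0.1, "wx": 0, "wy": 0, "wz": 0, "gripper": 255},
    {"dx": 0, "dy": 0, "dz": 0, "wx": 0, "wy": 0, "wz": 0, "gripper": 255},
    {"dx": 0, "dy": 0, "dz": 0, "wx": 0, "wy": 0, "wz": 0, "gripper": 255},
  ],
)

```text
time: 25.97
tool_pos: [0.4707, -0.106, 0.1327]
ee_rot: [3.141, -0.004, -0.137]
wrist_force: [-4.1, 1.0, 17.2]
width: 0.0003
finger_force: 7.4
```

carry_out(
  deltas=[
    {"dx": 0, "dy": 0, "dz": 0.1, "wx": 0, "wy": 0, "wz": 0, "gripper": 255},
    {"dx": 0, "dy": 0, "dz": 0, "wx": 0, "wy": 0, "wz": 0, "gripper": 255},
    {"dx": 0, "dy": 0, "dz": 0, "wx": 0, "wy": 0, "wz": 0, "gripper": 255},
  ],
)

```text
time: 26.22
tool_pos: [0.471, -0.106, 0.1324]
ee_rot: [3.141, -0.004, -0.137]
wrist_force: [-7.1, 3.4, 24.9]
width: 0.0006
finger_force: 10.6
```

Run:
```python
from h import *
nuts(); o=robot.get_obs(); print(o["time"],np.round(o["wrist_force"],1),np.round(o["tool_pos"],4))
g=eyes.snapshot("side"); # dark lever pixels above / below axis on the tip side
for n,a in(("tip up",30),("tip down",-30)):
    r=np.radians(a); u,v=pix("side",np.array([.479,-.063,.052])+.058*np.array([-.135*np.cos(r),-.99*np.cos(r),np.sin(r)])); print(n,(u,v),g[int(v)-1:int(v)+2,int(u)-1:int(u)+2].mean((0,1)))
print(robot.close_job())
```

```text
area 107 wh [12 15] px [274. 197.] pan [  5. -51.] scoop [ 78. -59.]
area 104 wh [13 14] px [240. 207.] pan [-1. 51.] scoop [161.  17.]
area 100 wh [12 13] px [263. 210.] pan [-38.  -4.] scoop [88. 10.]
mouth [ 0.608 -0.125  0.028]
26.2667 [-5.8  1.3 24.7] [ 0.4709 -0.106   0.1324]
tip up (np.float64(318.67892291957696), np.float64(204.43122280837127)) [123.44444444 116.11111111 117.11111111]
tip down (np.float64(318.16304165399083), np.float64(219.94971422657056)) [16.88888889 15.77777778 16.88888889]
the job is handed in; nothing more can be done
None
```

I handed the job in at about 26 s: all six chestnuts lie in one layer in the pan with every quarter covered (one by only about 8 mm), the empty scoop is flat on the counter, and the lever is held at its end stop with about 25 N; I viewed 12 pictures, over the limit of 10.

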